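Load the tube mixer and lock its sprung retaining bar

TASK

Load the tube mixer: squeeze the sprung retaining bar out from between the mixer's two cheeks and set it aside, then take every capped tube out of the yellow holder and stand each fully home in a well of the mixer (any well), never tipping a tube over. When all are in, squeeze the bar again, lower it tabs up over the caps and let it spring out so that both end pins sit in the recesses. The swing-angle ring must be left reading 40 degrees at its index line (set it whenever you like); leave the beaker, bottle, trough and cassette where they are.

Things in the scene. Friction and masses are not known exactly. Their poses are not given: they have to be found in the camera images.
- mixer: tube mixer, fixed (place, yaw vary); origin on the bench under the row's middle, z up. Grey block 52 (x) x 176 mm (y), top 50 mm up, 4 wells in a row along y. At the row's ends aluminium cheeks 50 mm wide (x), 12 thick, 142 high, inner faces at y = -100 and +100 mm. Beyond the +y cheek a white housing 110 (x) x 90 mm, 142 high, y = 112 to 202, with the ring on top
- bar_seat (a point): point midway between the mixer's two recesses, 122 mm above the bench; axes as the mixer's (y along the row towards the housing). The recesses are 13 mm square, 12 mm deep, in the cheeks' inner faces (200 mm apart), facing each other, centred 122 mm up; they take the retaining bar's pins
- dial (a joint): swing-angle ring on the housing, 72 mm disc: scale reading at the index, rad (0 to 2.15), grows as the ring turns counter-clockwise from above; light friction, stays put. Marks each 10 deg from 0 to 120, rising clockwise round the disc; long at 0, 30, 60, 90, 120; a dot inside the zero mark; 40 is the first mark after the 30. Index: black line on the housing, on the mixer's -x side of the disc
- dial_grip (a point): on the ring's axis, 171 mm above the bench: the black grip bar across the ring, 52 mm long (this point's x), 12 mm wide (its y), standing from the disc's top 150 mm up to 182 mm above the bench. At reading zero its x is the mixer's x; it turns with the ring
- bar_mid (a point): sprung retaining bar (loose, about 130 g), starts locked between the cheeks, two finger tabs up. Strip 36 mm wide (x), 12 thick, long axis y. Point on the pins' axis, 6 mm above the underside. Fixed -y shoulder at y = -100 mm, sprung +y shoulder at +103 when free; on each a round-nosed pin, 8 mm thick, 7 long: 217 mm over the pins. Fits either way round. Squeeze the tabs to shorten it
- tab_fixed (a point): middle of the outer face of the bar's fixed tab, in the bar's axes at y = -31.5 mm, 34 mm above the bar's underside. Both tabs are upright plates 24 mm wide (x), 5 mm thick (y), from 12 to 50 mm above the underside
- tab_sliding (a point): middle of the outer face of the tab on the sprung end, same size and height; at y = +34.5 mm when free (66 mm over both tabs). Fully squeezed: 42 mm over the tabs, 193 mm over the pins, whose middle is then the tabs' middle (y = -10.5 mm)
- plunger (a joint): how far the bar's sprung end is pushed in, m: 0 free, 0.024 at its stop (spring 3 N at 0, 9 N at the stop). About 0.003 when the bar sits between the cheeks with both pins in the recesses; about 0.017 if the pins press on the cheeks' faces
- holder: yellow upright tube holder, fixed (place and yaw vary), 180 x 46 mm, 70 mm high, with 4 square wells 19 mm wide and 62 mm deep in a row along its x axis at x = -63, -21, 21, 63 mm; origin at the centre of its underside
- tube1_centre (a point): capped sample tube 1 (may be absent), 100 mm long, 16 mm diameter with round bottom, white cap on top 20 mm diameter and 20 mm high; 25 g. Stands in the holder with 38 mm showing. The point is at its centre, half-way up, 40 mm below the middle of the cap; z along the tube to the cap
- tube2_centre (a point): capped sample tube 2 (may be absent), 100 mm long, 16 mm diameter with round bottom, white cap on top 20 mm diameter and 20 mm high; 25 g. Stands in the holder with 38 mm showing. The point is at its centre, half-way up, 40 mm below the middle of the cap; z along the tube to the cap
- tube3_centre (a point): capped sample tube 3 (may be absent), 100 mm long, 16 mm diameter with round bottom, white cap on top 20 mm diameter and 20 mm high; 25 g. Stands in the holder with 38 mm showing. The point is at its centre, half-way up, 40 mm below the middle of the cap; z along the tube to the cap
- tube4_centre (a point): capped sample tube 4 (may be absent), 100 mm long, 16 mm diameter with round bottom, white cap on top 20 mm diameter and 20 mm high; 25 g. Stands in the holder with 38 mm showing. The point is at its centre, half-way up, 40 mm below the middle of the cap; z along the tube to the cap
- well1 (a point): well 1 of the mixer, square, 19 mm wide, 40 mm deep, floor 10 mm and mouth 50 mm over the bench; wells 42 mm apart along the mixer's y. The point is where the centre of a tube standing in the well lies (z = 60 mm; the tube's top is then at z = 110 mm)
- well2 (a point): well 2 of the mixer, square, 19 mm wide, 40 mm deep, floor 10 mm and mouth 50 mm over the bench; wells 42 mm apart along the mixer's y. The point is where the centre of a tube standing in the well lies (z = 60 mm; the tube's top is then at z = 110 mm)
- well3 (a point): well 3 of the mixer, square, 19 mm wide, 40 mm deep, floor 10 mm and mouth 50 mm over the bench; wells 42 mm apart along the mixer's y. The point is where the centre of a tube standing in the well lies (z = 60 mm; the tube's top is then at z = 110 mm)
- well4 (a point): well 4 of the mixer, square, 19 mm wide, 40 mm deep, floor 10 mm and mouth 50 mm over the bench; wells 42 mm apart along the mixer's y. The point is where the centre of a tube standing in the well lies (z = 60 mm; the tube's top is then at z = 110 mm)
- beaker: glass beaker, 68 mm wide, 90 mm high, a bystander, not part of the job; origin at the centre of its underside
- bottle: white plastic bottle, 60 mm wide, 150 mm high (the bench nearer the robot than it, to the left of the cassette, is clear), a bystander, not part of the job; origin at the centre of its underside
- trough: white open trough 50 x 130 x 30 mm high, a bystander, not part of the job; origin at the centre of its underside
- cassette: flat black cassette 75 x 110 x 14 mm, a bystander, not part of the job; origin at the centre of its underside
There are look-alikes about, which are no part of the job. What is meant by the part that bears bar_mid is not orange, and is the smaller of those in its own colour.

How it is judged (in metres and radians):
On the way, in this order (a step that is already met when the one before it is completed fails the run):
1. the retaining bar is out of the mixer (distance between bar_mid and bar_seat above 0.1 m), for 0.2 s.
2. every tube present stands fully home in a well of the mixer (((distance between tube1_centre and well1 below 0.009 m and angle between tube1_centre's own z axis and vertical below 0.15 rad) or (distance between tube1_centre and well2 below 0.009 m and angle between tube1_centre's own z axis and vertical below 0.15 rad) or (distance between tube1_centre and well3 below 0.009 m and angle between tube1_centre's own z axis and vertical below 0.15 rad) or (distance between tube1_centre and well4 below 0.009 m and angle between tube1_centre's own z axis and vertical below 0.15 rad)) and ((distance between tube2_centre and well1 below 0.009 m and angle between tube2_centre's own z axis and vertical below 0.15 rad) or (distance between tube2_centre and well2 below 0.009 m and angle between tube2_centre's own z axis and vertical below 0.15 rad) or (distance between tube2_centre and well3 below 0.009 m and angle between tube2_centre's own z axis and vertical below 0.15 rad) or (distance between tube2_centre and well4 below 0.009 m and angle between tube2_centre's own z axis and vertical below 0.15 rad)) and ((distance between tube3_centre and well1 below 0.009 m and angle between tube3_centre's own z axis and vertical below 0.15 rad) or (distance between tube3_centre and well2 below 0.009 m and angle between tube3_centre's own z axis and vertical below 0.15 rad) or (distance between tube3_centre and well3 below 0.009 m and angle between tube3_centre's own z axis and vertical below 0.15 rad) or (distance between tube3_centre and well4 below 0.009 m and angle between tube3_centre's own z axis and vertical below 0.15 rad)) and ((distance between tube4_centre and well1 below 0.009 m and angle between tube4_centre's own z axis and vertical below 0.15 rad) or (distance between tube4_centre and well2 below 0.009 m and angle between tube4_centre's own z axis and vertical below 0.15 rad) or (distance between tube4_centre and well3 below 0.009 m and angle between tube4_centre's own z axis and vertical below 0.15 rad) or (distance between tube4_centre and well4 below 0.009 m and angle between tube4_centre's own z axis and vertical below 0.15 rad))), for 0.2 s.
3. the retaining bar sits between the cheeks with both pins in the recesses (distance between bar_mid and bar_seat below 0.007 m and angle between the y axis of bar_mid and the y axis of bar_seat, either way round below 0.06 rad and angle between bar_mid's own z axis and vertical below 0.2 rad and value of joint plunger below 0.008 m), for 0.3 s.
At the end, for the whole second after the job is handed in: Each tube present stands in a mixer well (centre within 9 mm of the well point, tilt < 0.15 rad); bar point within 7 mm of the seat point, along the row within 0.06 rad, tabs up within 0.2 rad, plunger pushed in < 8 mm; the ring reads 40 degrees within 4 degrees (all of step 2 and all of step 3 and value of joint dial between 0.628 and 0.768 rad); the robot touches nothing.
It fails at once if a tube is tipped over (more than 0.7 rad) (angle between any of tube1_centre, tube2_centre, tube3_centre, tube4_centre's own z axis and vertical above 0.7 rad).
It fails at once if a bystander is moved more than 3 cm (distance of any of beaker, bottle, trough, cassette from where it was at the start of the episode above 0.03 m).
Of tube1, tube2, tube3, tube4 only 3 to 4 are there at a start; the rules pass over those that are not, and their reading is None.
At some moment in a run one of bar may be knocked a few centimetres aside while the robot is not near it.
It also fails if it takes over 210 s, if anything falls off the work surface, if the arm or the gripper's body presses on something with over 40 N, if the wrist force passes 120 N, or if a joint passes its speed limit or range.

ROBOT

A 6-joint arm with a two-finger parallel gripper is mounted at the origin on the work surface. World frame = base frame: x ahead of the robot, y to its left, z up, the work surface at z = 0. Lengths are in mm, angles in degrees, forces in N, time in s.
With the tool pointing down it reaches from about 300 to 850 mm from the base axis. Payload 4.2 kg.
Tool frame: the origin (TCP) lies at the very end of the fingers, on their centre line; the grasp point (between the pads) lies 19 mm behind it; z points along the fingers, y is the direction in which the jaws open and shut (so a half turn about z gives the same grasp; the last joint's range is limited). The gripper opens to 91 mm and grips with 3 to 60 N. Pads are 32 mm wide; open, the fingers measure 118 mm over their backs; the gripper's body (76 mm by 178 mm) begins 60 mm behind the grasp point.
Start: joints at [-71.448, 18.312, 89.639, -0, 72.044, -1.146], TCP at [193.817, -541.367, 213.976] pointing down, gripper open.
Joint ranges: [-177.97, 177.97], [-48.28, 115.42], [12.27, 149.76], [-77.06, 257.06], [2.81, 150.46], [-146.56, 146.56]. Speed limits (degrees/s): [147.25, 147.25, 180, 180, 180, 180].

INTERFACE

Orientations are given as [roll, pitch, yaw] about the fixed x, y, z axes, in that order (R = Rz(yaw) Ry(pitch) Rx(roll)).
In Python, from workcell import monitor, eyes, job gives the robot as it stands.
- The arm moves only by the tool move_arm, never from a script. Its argument "increments" is a list that holds one entry, the list of rows, each a list of 7 numbers: the opening, from 0 (shut) to 1 (fully open), then the shift along the tool's x, y, z in cm, then the turn, a rotation vector about the tool's x, y, z in rad. In form: [[[jaw, x, y, z, ax, ay, az], ...]]. A call has 1 to 12 rows; each row shifts and turns the pose as measured when the row begins, along the tool's axes as they then stand; what a row does not reach is not made up. A row lasts 1/8 s, in which the tool goes at most 62.5 mm and 10.7 degrees, less where a joint would pass 70% of its speed; a pose out of reach is approached as far as the arm can. A call is refused whole if a number of a shift passes 6.25 or a number of a turn 0.188, either way. A call with a gripper value outside its range is refused whole. The fingers move at their own pace and stop on an object; "force" is the grip in N (left out, the last holds). Time passes only in rows, so rows that do not move let the fingers close. It gives the time, the measured TCP pose, the force and the opening at its end, in the units of the state.
- monitor.state(): the state, without advancing time (a new reading comes with each control period).
- eyes.grab_frame(name): name is "scene" or "side" or "wrist"; returns a dict with "color" (384x512x3 uint8, red, green, blue), "z_map" (384x512 float32, mm along the optical axis (not along the pixel's ray), 0 where there is no reading), "camera_matrix" (3x3 intrinsics, pixels), "rvec" (rotation vector, rad) and "tvec" (3), from world to camera coordinates, as OpenCV has them. Camera axes: x right, y down, z forward; pixel columns grow to the right and rows downward; lengths in mm; the calibration is good to about 2 mm. A picture is of the moment at which its call begins.
- job.job_done(): hands the job in, once; it reports no verdict.
The state is a dict: "time_s": time; "qpos": joint angles; "qvel": joint speeds; "effort": joint torques, N m; "ee_pos": TCP position; "ee_rot": TCP orientation; "force": force on the tool from outside, world axes, zero at the start; "torque": the same for the moment, N m; "gripper_width": finger opening in mm.
Only numpy, scipy, OpenCV 4.12 (cv2) and the standard library are available. Lean on these libraries where they do the work, as an engineer would, in place of code of your own. Each camera call takes 0.05 s, during which the arm holds its last target. There are 200 camera calls.

## Working session

There is one attempt and no reset: what is moved stays moved. The work goes in short steps, Python scripts to look and compute and a tool call to move; the robot and the scene stay as the last step left them, time stands still between calls to the robot, and variables do not carry over. Pictures are saved under pics/ and viewed, about 12 in all and at most 16, crops included, and the job is handed in when it is done.

Besides the shell and the picture viewer there is one more tool, called after "Call:" by a JSON object that holds its "fn" and its "kwargs". move_arm: Moves the arm, as the interface text tells. Its arguments: {"type":"object","properties":{"increments":{"type":"array"},"force":{"type":"number"}},"required":["increments"]}

```bash
mkdir -p pics; ls
cat > h.py <<'E'
import numpy as np, cv2
from workcell import monitor, eyes, job
def grab(n):
    f=eyes.grab_frame(n); np.savez('last_%s.npz'%n,**{k:np.asarray(v) for k,v in f.items()}); return f
def load(n): return dict(np.load('last_%s.npz'%n))
def save(name,img,s=1):
    cv2.imwrite('pics/'+name+'.png',cv2.cvtColor(cv2.resize(img,None,fx=s,fy=s,interpolation=cv2.INTER_CUBIC),cv2.COLOR_RGB2BGR))
def world(f,u,v,z=None):
    """pixel->world, with depth map (z None) or on plane of height z"""
    K=f['camera_matrix'];R=cv2.Rodrigues(np.asarray(f['rvec'],float))[0];t=np.asarray(f['tvec'],float).ravel()
    d=np.linalg.inv(K)@np.array([u,v,1.]); c=-R.T@t
    if z is None:
        p=f['z_map'][int(round(v))-1:int(round(v))+2,int(round(u))-1:int(round(u))+2]; p=p[p>0]
        return R.T@(d*np.median(p)-t) if p.size else np.full(3,np.nan)
    w=R.T@d; return c+w*(z-c[2])/w[2]
def pix(f,P):
    return cv2.projectPoints(np.asarray(P,float).reshape(-1,3),np.asarray(f['rvec'],float),np.asarray(f['tvec'],float),f['camera_matrix'],None)[0].reshape(-1,2)
def cloud(f):
    K=f['camera_matrix'];R=cv2.Rodrigues(np.asarray(f['rvec'],float))[0];t=np.asarray(f['tvec'],float).ravel()
    v,u=np.mgrid[:384,:512]; z=f['z_map']; d=np.stack([(u-K[0,2])/K[0,0]*z,(v-K[1,2])/K[1,1]*z,z],-1)
    P=(d-t)@R; P[z<=0]=np.nan; return P
E
python3 - <<'E'
from h import *
a=grab('scene');b=grab('side');c=grab('wrist')
save('a1',a['color'],1.56);save('b1',b['color'],1.56)
for f in(a,b,c):
    R=cv2.Rodrigues(np.asarray(f['rvec'],float))[0];print((-R.T@np.ravel(f['tvec'])).round(),R[2].round(2),f['camera_matrix'][0,0])
print(monitor.state())
E
```

```text
pics
[1085. -601.  904.] [-0.59  0.44 -0.68] 365.57715951362104
[ -259. -1115.  1093.] [ 0.45  0.64 -0.62] 493.95912147970716
[ 265. -516.  384.] [-0.25 -0.09 -0.96] 297.38320029945174
{'time_s': 0.15, 'qpos': array([-7.14472605e+01,  1.83422335e+01,  8.96894731e+01, -1.99286501e-05,
        7.20433869e+01, -1.14333643e+00]), 'qvel': array([ 0.0271304 , -0.09993676, -0.19842634,  0.05048863, -0.18302933,
        0.03746812]), 'effort': array([-1.02447691e-03, -4.12775838e+01, -2.32150179e+01,  7.26628443e-02,
        4.33572487e-02, -9.26533039e-05]), 'ee_pos': array([ 193.69952388, -540.99782711,  213.32931692]), 'ee_rot': array([-1.79924921e+02, -1.47944346e-03,  1.96960811e+01]), 'force': array([-0.18726341,  0.07855336,  1.0534805 ]), 'torque': array([-0.05548785,  0.0217042 , -0.02190675]), 'gripper_width': 90.99329346504116}
```

View pics/a1.png

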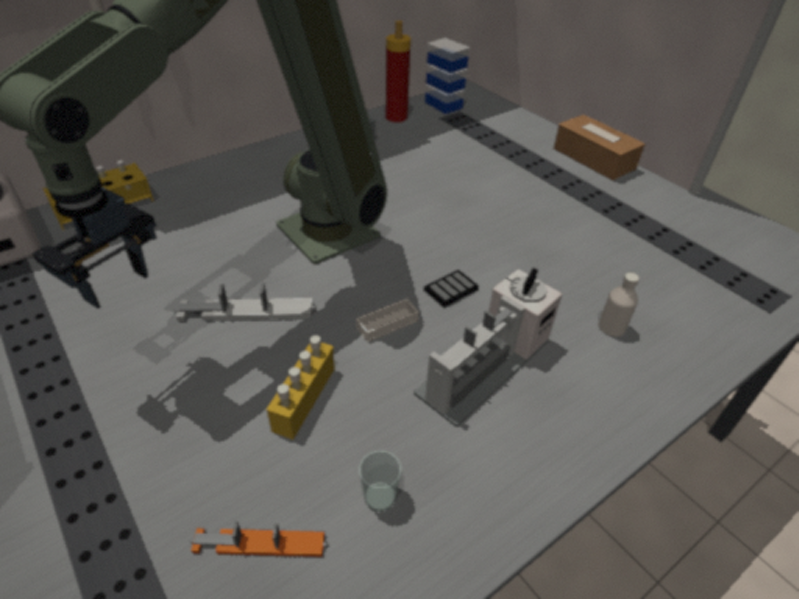

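View pics/b1.png

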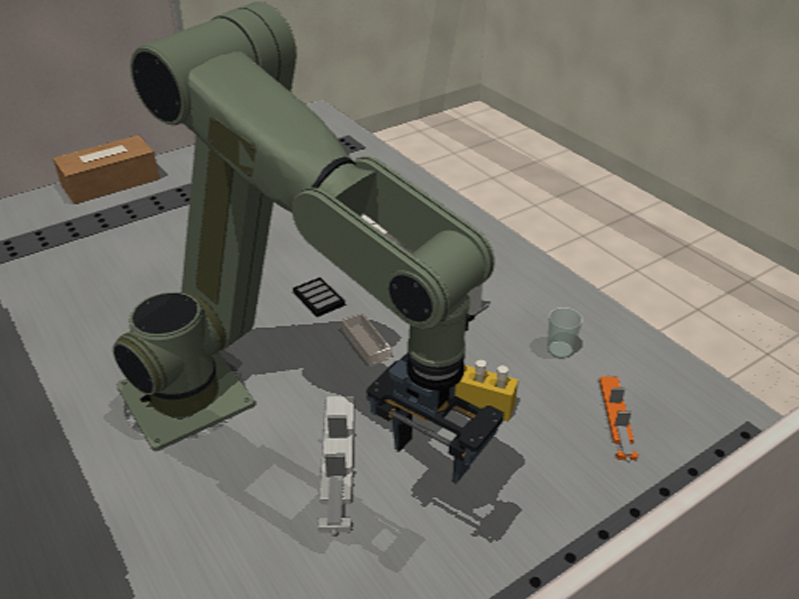

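The scene view shows the mixer at about (490,345), its dial at (528,290), and the bar tabs at (470,337) and (489,320). The holder has four white caps at (284,390), (295,373), (305,356) and (316,340). A larger grey look-alike bar and an orange one lie on the bench. The side view shows the gripper in front of the holder and the mixer.

Run:
```python
from h import *
a=load('scene')
for n,u,v in [('tab1',470,335),('tab2',489,319),('dial',520,295),('grip',531,280),('cheek',438,358),('house',548,300),('cap1',284,388),('cap2',295,371),('cap3',305,355),('cap4',316,340),('cass',450,287),('trough',388,320),('bottle',630,280),('beaker',380,460),('greybar',265,295),('mixbottom',460,412)]:
    print(n,world(a,u/1.5625,v/1.5625).round(0))
P=cloud(a)
m=(P[...,2]>132)&(P[...,2]<160)&(P[...,0]>250)&(np.abs(P[...,0]-500)<300)&(P[...,1]<200)&(P[...,1]>-500)
q=P[m]; print(len(q),np.nanmin(q,0).round(),np.nanmax(q,0).round())
save('a2',a['color'][150:290,160:370],3.8)
```

```text
tab1 [602. -55. 153.]
tab2 [591.   3. 151.]
dial [576. 100. 150.]
grip [576. 123. 178.]
cheek [ 604. -131.  142.]
house [612. 143. 142.]
cap1 [ 481. -373.  106.]
cap2 [ 458. -339.  105.]
cap3 [ 436. -306.  107.]
cap4 [ 416. -270.  107.]
cass [371. 110.  15.]
trough [367. -65.   3.]
bottle [671. 321. 148.]
beaker [ 674. -304.   68.]
greybar [ 176. -265.   38.]
mixbottom [ 650. -102.   11.]
950 [ 511. -139.  132.] [638. 179. 160.]
```

View pics/a2.png

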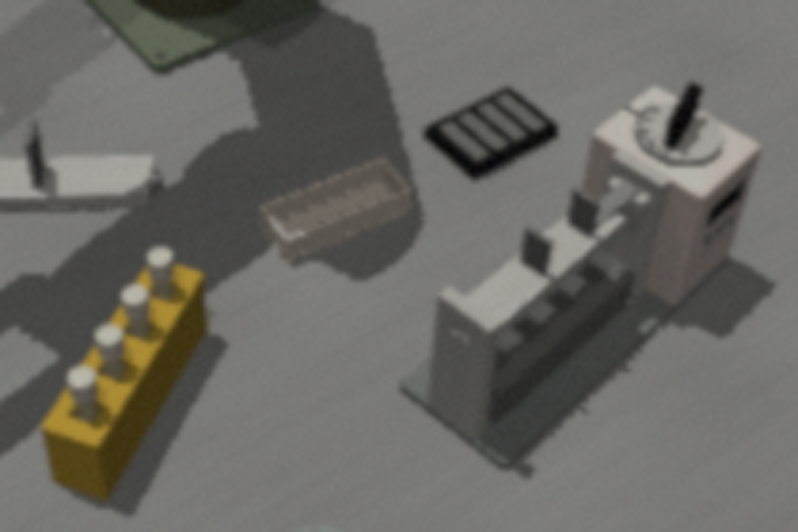

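```bash
cat >> h.py <<'E'
from scipy.spatial.transform import Rotation as Ro
def plan(x,y,z,yaw,maxmm=55,maxdeg=9.5,down=True):
    s=monitor.state(); p=s['ee_pos']; R=Ro.from_euler('xyz',s['ee_rot'],degrees=True)
    T=Ro.from_euler('xyz',[180,0,yaw],degrees=True); d=R.inv().apply(np.array([x,y,z])-p)/10
    rv=(R.inv()*T).as_rotvec()
    n=int(max(np.ceil(np.linalg.norm(d)*10/maxmm),np.ceil(np.degrees(np.linalg.norm(rv))/maxdeg),1))
    print('t',s['time_s'],'pos',p.round(1),s['ee_rot'].round(1),'F',s['force'].round(1),'w',round(s['gripper_width'],1),'j6',round(s['qpos'][5],1))
    # each row is along the tool's current axes: use mean heading
    h=Ro.from_rotvec(rv*0.5*(n-1)/n); dd=h.inv().apply(d)
    print(n,'rows of',(dd/n).round(3),(rv/n).round(4),' total',d.round(2),rv.round(3))
E
python3 - <<'E'
from h import *
plan(445,-325,300,20)
E
```

```text
t 0.15 pos [ 193.7 -541.   213.3] [-179.9   -0.    19.7] F [-0.2  0.1  1.1] w 91.0 j6 -1.1
7 rows of [ 4.424 -1.686 -1.237] [-0.0002 -0.     -0.0008]  total [ 30.94 -11.88  -8.65] [-0.001 -0.    -0.005]
```

Call:
{"fn": "move_arm", "kwargs": {"increments": [[[1,4.42,-1.69,-1.24,0,0,0],[1,4.42,-1.69,-1.24,0,0,0],[1,4.42,-1.69,-1.24,0,0,0],[1,4.42,-1.69,-1.24,0,0,0],[1,4.42,-1.69,-1.24,0,0,0],[1,4.42,-1.69,-1.24,0,0,0],[1,4.42,-1.69,-1.24,0,0,0],[1,0,0,0,0,0,0],[1,0,0,0,0,0,0]]]}}

```text
time_s: 1.27
ee_pos: [451.7, -319.0, 299.3]
ee_rot: [-179.6, 0.1, 19.6]
force: [-0.4, -1.0, -0.1]
gripper_width: 91.2
```

Run:
```python
from h import *
c=grab('wrist');save('w1',c['color'],1.4)
plan(590,30,330,11)
```

```text
t 1.325 pos [ 451.7 -319.2  299.3] [-1.796e+02  1.000e-01  1.950e+01] F [-0.4  0.1 -0.5] w 91.2 j6 33.9
7 rows of [ 3.265 -4.259 -0.423] [-0.001   0.0002  0.0213]  total [ 24.71 -28.3   -2.89] [-0.007  0.002  0.149]
```

View pics/w1.png

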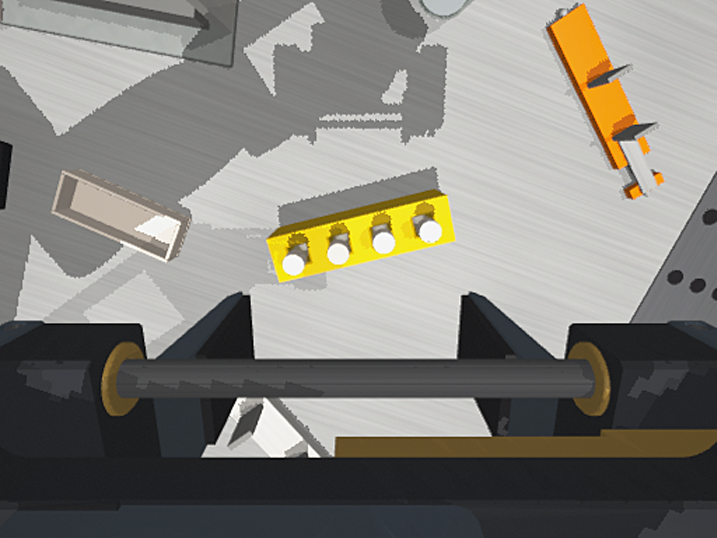

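The wrist view shows four white cap tops at (293,264), (338,252), (383,242) and (430,231). The trough is on the left, and the orange look-alike bar is top right.

Run:
```python
from h import *
c=load('wrist')
for u,v in [(293,264),(338,252.5),(383,242),(430.5,231)]:
    print(world(c,u/1.4,v/1.4).round(1),world(c,u/1.4,v/1.4,108).round(1))
m=cv2.inRange(cv2.cvtColor(c['color'],cv2.COLOR_RGB2HSV),(20,150,90),(35,255,255))>0
P=cloud(c)[m]; P=P[P[:,2]>62]; print(P[:,2].mean(), cv2.minAreaRect(P[:,:2].astype(np.float32)))
```

```text
[ 413.3 -272.   107.6] [ 413.4 -272.   108. ]
[ 437.1 -306.7  108. ] [ 437.1 -306.7  108. ]
[ 459.5 -341.2  107.6] [ 459.5 -341.2  108. ]
[ 482.8 -377.   107.8] [ 482.8 -377.   108. ]
225.04288115420525 ((460.7304382324219, -315.0974426269531), (77.76984405517578, 179.44529724121094), 33.3370361328125)
```

Call:
{"fn": "move_arm", "kwargs": {"increments": [[[1,3.2,-4.2,-0.42,0,0,0.0213],[1,3.2,-4.2,-0.42,0,0,0.0213],[1,3.2,-4.2,-0.42,0,0,0.0213],[1,3.2,-4.2,-0.42,0,0,0.0213],[1,3.2,-4.2,-0.42,0,0,0.0213],[1,3.2,-4.2,-0.42,0,0,0.0213],[1,3.2,-4.2,-0.42,0,0,0.0213],[1,0,0,0,0,0,0],[1,0,0,0,0,0,0]]]}}

```text
time_s: 2.45
ee_pos: [588.5, 20.2, 325.9]
ee_rot: [-179.6, 0.6, 9.5]
force: [0.0, 1.0, -0.6]
gripper_width: 91.4
```

Run:
```python
from h import *
c=grab('wrist');save('w2',c['color'],1.56)
plan(590,30,330,11)
```

```text
t 2.5 pos [588.5  20.1 325.9] [-179.6    0.6    9.4] F [-0.6  1.   0.2] w 91.4 j6 81.2
1 rows of [ 0.302 -0.95  -0.408] [-0.0071  0.0108 -0.0273]  total [ 0.3  -0.95 -0.41] [-0.007  0.011 -0.027]
```

View pics/w2.png

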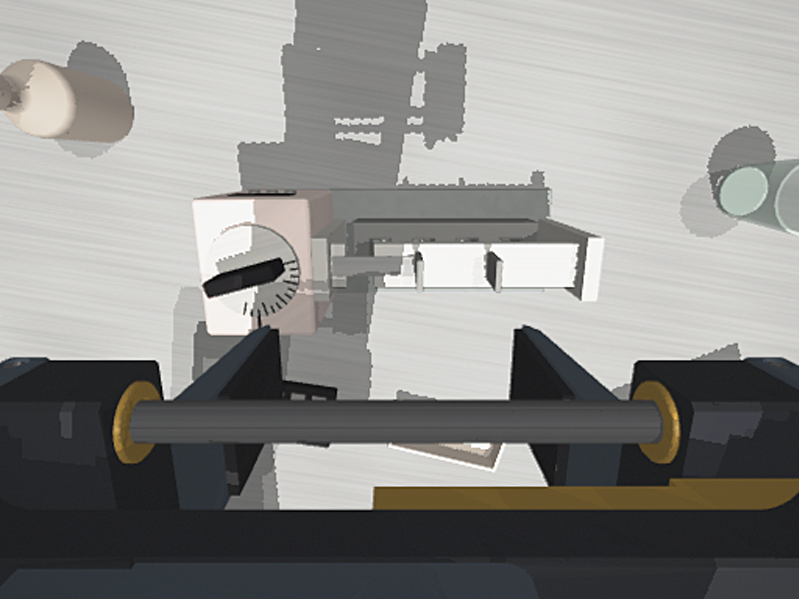

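The wrist view shows the ring centred at about (252,270), with the black grip running from (205,288) to (285,265). The bar tabs are at (420,272) and (495,272). The cheeks are at (322,258) and (592,268).

Run:
```python
from h import *
c=load('wrist');P=cloud(c);s=1.5625
reg=np.zeros((384,512),bool); reg[int(120):int(215),int(120):int(390)]=1
def rect(lo,hi,u0=0,u1=800,v0=0,v1=335):
    m=reg&(P[...,2]>lo)&(P[...,2]<hi); m[:, :int(u0/s)]=0; m[:,int(u1/s):]=0; m[:int(v0/s)]=0;m[int(v1/s):]=0
    q=P[m]; r=cv2.minAreaRect(q[:,:2].astype(np.float32)); return len(q),q.mean(0).round(1),[np.round(x,1) for x in r]
print('housing',rect(138,146,0,335))
print('grip',rect(174,190,190,320))
print('cheek-',rect(138,146,560,700))
print('cheek+',rect(138,146,310,345))
print('strip',rect(123,133,420,580,200,320))
print('tabL',rect(158,172,400,445)); print('tabR',rect(158,172,470,520))
save('w2c',c['color'][135:220,120:390],2.96)
```

```text
housing (3810, array([578.4, 122.9, 141.5]), [array([571.7, 124.3]), array([107.5, 101.5]), np.float64(9.6)])
grip (547, array([570.8, 129.3, 181.1]), [array([569.8, 130.2]), array([12.3, 51.9]), np.float64(24.6)])
cheek- (458, array([ 614.3, -127.9,  141.5]), [array([ 613.6, -128.5]), array([49.3, 12.9]), np.float64(9.7)])
cheek+ (614, array([573.4,  82. , 141.2]), [array([576.3,  81. ]), array([102.5,  15.4]), np.float64(6.8)])
strip (2638, array([602.9, -61.8, 125.3]), [array([598.6, -60.9]), array([ 42.7, 130.4]), np.float64(9.2)])
tabL (83, array([591.8,   4.7, 163. ]), [array([591.3,   4.6]), array([22.7,  3.6]), np.float64(9.9)])
tabR (104, array([600.9, -52.2, 162.5]), [array([600.9, -52.8]), array([23. ,  5.4]), np.float64(8.2)])
```

View pics/w2c.png

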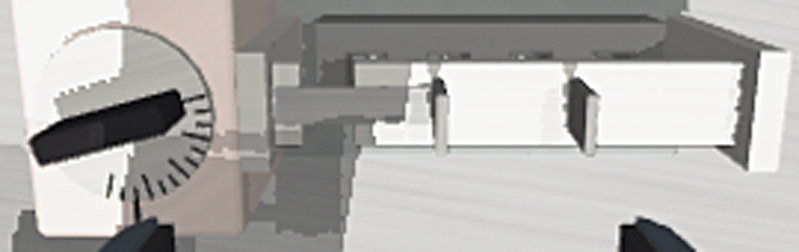

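Run:
```python
from h import *
plan(570,130.5,230,114.6)
```

```text
t 2.5 pos [588.5  20.1 325.9] [-179.6    0.6    9.4] F [-0.6  1.   0.2] w 91.4 j6 81.2
12 rows of [ 0.698 -0.618  0.8  ] [-1.20e-03  1.00e-04 -1.53e-01]  total [  0.09 -11.12   9.67] [-1.500e-02  1.000e-03 -1.835e+00]
```

Call:
{"fn": "move_arm", "kwargs": {"increments": [[[1,0.8,-0.7,0.8,0,0,-0.157],[1,0.8,-0.7,0.8,0,0,-0.157],[1,0.8,-0.7,0.8,0,0,-0.157],[1,0.8,-0.7,0.8,0,0,-0.157],[1,0.8,-0.7,0.8,0,0,-0.157],[1,0.8,-0.7,0.8,0,0,-0.157],[1,0.8,-0.7,0.8,0,0,-0.157],[1,0.8,-0.7,0.8,0,0,-0.157],[1,0.8,-0.7,0.8,0,0,-0.157],[1,0.8,-0.7,0.8,0,0,-0.157],[1,0.8,-0.7,0.8,0,0,-0.157],[1,0.8,-0.7,0.8,0,0,-0.157]]]}}

```text
time_s: 4.0
ee_pos: [561.5, 105.9, 228.8]
ee_rot: [-179.4, -0.4, 119.1]
force: [-0.0, -0.6, 0.1]
gripper_width: 91.2
```

Run:
```python
from h import *
plan(570,130.5,210,114.6)
plan(570,130.5,157,114.6)
```

```text
t 4.0 pos [561.5 105.9 228.8] [-179.4   -0.4  119.1] F [-0.  -0.6  0.1] w 91.2 j6 -19.8
1 rows of [1.719 1.957 1.87 ] [-0.0111 -0.0068  0.0794]  total [1.72 1.96 1.87] [-0.011 -0.007  0.079]
t 4.0 pos [561.5 105.9 228.8] [-179.4   -0.4  119.1] F [-0.  -0.6  0.1] w 91.2 j6 -19.8
2 rows of [0.866 0.98  3.586] [-0.0056 -0.0034  0.0397]  total [1.68 2.01 7.17] [-0.011 -0.007  0.079]
```

Call:
{"fn": "move_arm", "kwargs": {"increments": [[[1,0.86,0.98,0.9,-0.005,-0.003,0.04],[1,0.86,0.98,0.9,-0.005,-0.003,0.04],[1,0,0,1.8,0,0,0],[1,0,0,1.8,0,0,0],[1,0,0,1.6,0,0,0],[1,0,0,0,0,0,0]]]}}

```text
time_s: 4.75
ee_pos: [568.5, 120.5, 157.3]
ee_rot: [-179.9, 0.0, 113.7]
force: [-0.1, 0.8, -0.5]
gripper_width: 90.7
```

Run:
```python
from h import *
plan(570,130.5,157,114.6)
```

```text
t 4.75 pos [568.5 120.5 157.3] [-179.9    0.   113.7] F [-0.1  0.8 -0.5] w 90.7 j6 -12.8
1 rows of [0.858 0.543 0.023] [-0.0022  0.0008 -0.0153]  total [0.86 0.54 0.02] [-0.002  0.001 -0.015]
```

Call:
{"fn": "move_arm", "kwargs": {"increments": [[[1,0.9,0.55,0,0,0,-0.015],[1,0,0,0,0,0,0],[0,0,0,0,0,0,0],[0,0,0,0,0,0,0],[0,0,0,0,0,0,0],[0,0,0,0,0,0,0],[0,0,0,0,0,0,0],[0,0,0,0,0,0,0]]], "force": 15}}

```text
time_s: 5.75
ee_pos: [571.4, 131.5, 159.7]
ee_rot: [179.9, 0.1, 114.6]
force: [0.1, -0.1, -0.8]
gripper_width: 34.4
```

Call:
{"fn": "move_arm", "kwargs": {"increments": [[[0,0,0,0,0,0,0],[0,0,0,0,0,0,0],[0,0,0,0,0,0,0],[0,0,0,0,0,0,0],[0,0,0,0,0,0,0]]], "force": 15}}

```text
time_s: 6.38
ee_pos: [568.5, 130.2, 159.5]
ee_rot: [-179.7, 0.1, 114.6]
force: [-1.5, -0.9, 0.4]
gripper_width: 12.0
```

Call:
{"fn": "move_arm", "kwargs": {"increments": [[[0,0,0,0,0,0,0.1],[0,0,0,0,0,0,0.1],[0,0,0,0,0,0,0.1],[0,0,0,0,0,0,0.1],[0,0,0,0,0,0,0.1],[0,0,0,0,0,0,0.1],[0,0,0,0,0,0,0.1],[0,0,0,0,0,0,0.1],[0,0,0,0,0,0,0.1],[0,0,0,0,0,0,0.1],[0,0,0,0,0,0,0.1],[0,0,0,0,0,0,0]]]}}

```text
time_s: 7.88
ee_pos: [568.7, 130.2, 159.5]
ee_rot: [-180.0, 0.3, 49.7]
force: [-2.5, -1.1, 0.5]
gripper_width: 11.7
```

Yaw is 49.7, which matches the 49.6 target. I'll open and go up, then on to the bar at yaw 9.6.

Call:
{"fn": "move_arm", "kwargs": {"increments": [[[0.5,0,0,0,0,0,0],[0.5,0,0,0,0,0,0],[0.5,0,0,0,0,0,0],[0.5,0,0,-1.5,0,0,0],[0.8,0,0,-3,0,0,0],[1,0,0,-4,0,0,0],[1,0,0,-4,0,0,0],[1,0,0,0,0,0,0]]]}}

```text
time_s: 8.88
ee_pos: [571.0, 131.5, 292.7]
ee_rot: [179.8, -0.0, 49.9]
force: [-0.2, 0.4, 0.2]
gripper_width: 82.5
```

Run:
```python
from h import *
c=grab('wrist')
P=cloud(c); m=(P[...,2]>174)&(P[...,2]<190)&(np.hypot(P[...,0]-570,P[...,1]-130)<40)
q=P[m];print(len(q),cv2.minAreaRect(q[:,:2].astype(np.float32)))
plan(596.5,-22,215,9.6)
```

```text
613 ((570.3552856445312, 130.6973876953125), (51.02309036254883, 11.104947090148926), 49.64767837524414)
t 8.925 pos [570.1 131.3 290.6] [1.799e+02 1.000e-01 4.990e+01] F [ 1.5 -0.2  0.5] w 87.0 j6 52.0
5 rows of [-1.264  2.84   1.515] [0.0004 0.0004 0.1407]  total [-10.01  11.88   7.59] [0.002 0.002 0.703]
```

Call:
{"fn": "move_arm", "kwargs": {"increments": [[[1,-1.3,2.84,1.4,0,0,0.14],[1,-1.3,2.84,1.4,0,0,0.14],[1,-1.3,2.84,1.4,0,0,0.14],[1,-1.3,2.84,1.4,0,0,0.14],[1,-1.3,2.84,1.4,0,0,0.14],[1,0,0,0,0,0,0],[1,0,0,0,0,0,0]]]}}

```text
time_s: 9.8
ee_pos: [590.2, -23.0, 212.4]
ee_rot: [-179.9, 0.8, 8.7]
force: [0.6, 0.4, 0.0]
gripper_width: 91.0
```

Run:
```python
from h import *
plan(596,-24,185,9.6)
```

```text
t 9.8 pos [590.2 -23.  212.4] [-179.9    0.8    8.7] F [0.6 0.4 0. ] w 91.0 j6 78.0
1 rows of [0.597 0.195 2.734] [-0.0013  0.0132 -0.0152]  total [0.6  0.2  2.73] [-0.001  0.013 -0.015]
```

Call:
{"fn": "move_arm", "kwargs": {"increments": [[[1,0.6,0.2,1.5,0,0.013,-0.015],[1,0,0,0,0,0,0],[1,0,0,2,0,0,0],[1,0,0,2,0,0,0],[1,0,0,1.8,0,0,0],[1,0,0,0,0,0,0],[1,0,0,0,0,0,0]]]}}

```text
time_s: 10.68
ee_pos: [599.8, -17.6, 143.8]
ee_rot: [-179.9, -0.5, 10.2]
force: [0.5, -0.4, 0.7]
gripper_width: 91.4
```

Run:
```python
from h import *
plan(596,-24,134,9.6)
```

```text
t 10.675 pos [599.8 -17.6 143.8] [-179.9   -0.5   10.2] F [ 0.5 -0.4  0.7] w 91.4 j6 76.8
1 rows of [-0.494  0.565  0.979] [-0.0012 -0.0092  0.0109]  total [-0.49  0.57  0.98] [-0.001 -0.009  0.011]
```

Call:
{"fn": "move_arm", "kwargs": {"increments": [[[1,-0.5,0.57,0.5,0,-0.009,0.011],[1,0,0,0.3,0,0,0],[1,0,0,0,0,0,0],[1,0,0,0,0,0,0]]]}}

```text
time_s: 11.18
ee_pos: [596.7, -24.6, 137.5]
ee_rot: [-180.0, -0.2, 9.6]
force: [0.7, -0.5, -0.0]
gripper_width: 90.7
```

Run:
```python
from h import *
plan(596,-24,134,9.6)
```

```text
t 11.175 pos [596.7 -24.6 137.5] [-180.    -0.2    9.6] F [ 0.7 -0.5 -0. ] w 90.7 j6 76.9
1 rows of [-0.059 -0.066  0.346] [-0.0003 -0.003  -0.0007]  total [-0.06 -0.07  0.35] [-0.    -0.003 -0.001]
```

Call:
{"fn": "move_arm", "kwargs": {"increments": [[[0,0,0,0.2,0,0,0],[0,0,0,0,0,0,0],[0,0,0,0,0,0,0],[0,0,0,0,0,0,0],[0,0,0,0,0,0,0],[0,0,0,0,0,0,0],[0,0,0,0,0,0,0],[0,0,0,0,0,0,0],[0,0,0,0,0,0,0],[0,0,0,0,0,0,0]]], "force": 30}}

```text
time_s: 12.42
ee_pos: [596.3, -24.5, 134.8]
ee_rot: [-180.0, -0.1, 9.6]
force: [-0.1, 0.3, -1.3]
gripper_width: 41.7
```

Call:
{"fn": "move_arm", "kwargs": {"increments": [[[0,0,0,-1,0,0,0],[0,0,0,-1.5,0,0,0],[0,0,0,-2,0,0,0],[0,0,0,-2.5,0,0,0],[0,0,0,-2.5,0,0,0],[0,0,0,-2.5,0,0,0],[0,0,0,0,0,0,0]]]}}

```text
time_s: 13.3
ee_pos: [597.1, -24.6, 265.6]
ee_rot: [179.9, -0.5, 9.6]
force: [-0.5, 0.3, -0.4]
gripper_width: 41.8
```

Run:
```python
from h import *
plan(450,275,240,9.6,maxmm=40)
```

```text
t 13.3 pos [597.1 -24.6 265.6] [179.9  -0.5   9.6] F [-0.5  0.3 -0.4] w 41.8 j6 76.9
9 rows of [-1.059 -3.555  0.277] [ 0.0001 -0.001  -0.0001]  total [ -9.55 -32.     2.43] [ 0.001 -0.009 -0.001]
```

Call:
{"fn": "move_arm", "kwargs": {"increments": [[[0,-1.06,-3.55,0,0,0,0],[0,-1.06,-3.55,0,0,0,0],[0,-1.06,-3.55,0,0,0,0],[0,-1.06,-3.55,0,0,0,0],[0,-1.06,-3.55,0,0,0,0],[0,-1.06,-3.55,0,0,0,0],[0,-1.06,-3.55,0,0,0,0],[0,-1.06,-3.55,0,0,0,0],[0,-1.06,-3.55,0,0,0,0],[0,0,0,0,0,0,0]]]}}

```text
time_s: 14.55
ee_pos: [441.2, 281.7, 256.9]
ee_rot: [179.8, 0.2, 9.4]
force: [-0.7, -0.7, -0.7]
gripper_width: 41.2
```

Run:
```python
from h import *
c=grab('wrist');save('w3',c['color'],1.2)
plan(450,275,50,9.6,maxmm=40)
```

```text
t 14.6 pos [441.7 280.6 256.9] [179.8   0.2   9.4] F [-0.2  0.2 -1.7] w 41.5 j6 111.9
6 rows of [0.127 0.108 3.448] [ 0.0006  0.0005 -0.0006]  total [ 0.79  0.61 20.69] [ 0.004  0.003 -0.004]
```

View pics/w3.png

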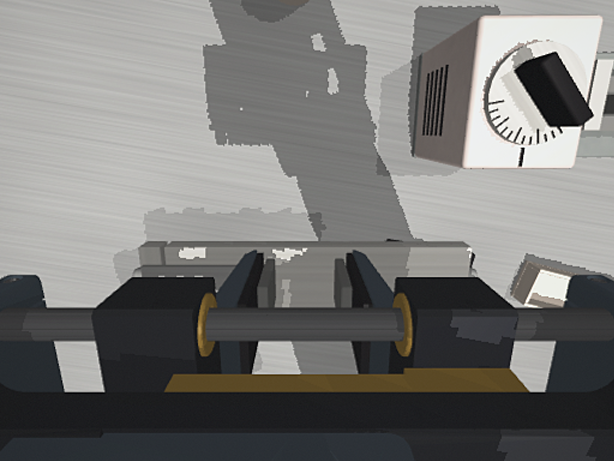

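The bar is held squeezed between the fingers at about (305,265), and the ring's index line at (521,158) sits near the 40 mark. Lowering the bar onto the clear bench.

Call:
{"fn": "move_arm", "kwargs": {"increments": [[[0,0.1,0.1,3.5,0,0,0],[0,0.1,0.1,3.5,0,0,0],[0,0.1,0.1,3.5,0,0,0],[0,0.1,0.1,3.5,0,0,0],[0,0,0,3,0,0,0],[0,0,0,2,0,0,0],[0,0,0,0.5,0,0,0],[0,0,0,0,0,0,0]]]}}

```text
time_s: 15.6
ee_pos: [449.9, 267.8, 55.5]
ee_rot: [179.5, 0.1, 8.9]
force: [1.0, 0.6, -1.4]
gripper_width: 41.5
```

Run:
```python
from h import *
plan(450,275,20,9.6,maxmm=40)
```

```text
t 15.6 pos [449.9 267.8  55.5] [1.795e+02 1.000e-01 8.900e+00] F [ 1.   0.6 -1.4] w 41.5 j6 111.2
1 rows of [ 0.128 -0.742  3.548] [ 0.0078  0.0019 -0.0118]  total [ 0.13 -0.74  3.55] [ 0.008  0.002 -0.012]
```

Call:
{"fn": "move_arm", "kwargs": {"increments": [[[0,0,0,1.5,0.008,0,-0.01],[0,0,0,1,0,0,0],[0,0,0,0.4,0,0,0],[0,0,0,0.3,0,0,0],[0,0,0,0,0,0,0]]]}}

```text
time_s: 16.23
ee_pos: [453.0, 268.5, 26.2]
ee_rot: [-179.9, -0.3, 9.5]
force: [-0.9, 1.0, -1.5]
gripper_width: 41.5
```

Call:
{"fn": "move_arm", "kwargs": {"increments": [[[0,0,0,0.3,0,0,0],[0,0,0,0.2,0,0,0],[0,0,0,0.2,0,0,0],[0,0,0,0,0,0,0]]]}}

```text
time_s: 16.73
ee_pos: [453.8, 269.0, 22.5]
ee_rot: [-179.8, -0.4, 9.5]
force: [0.6, -0.6, -0.7]
gripper_width: 41.5
```

Call:
{"fn": "move_arm", "kwargs": {"increments": [[[0,0,0,0.2,0,0,0],[0,0,0,0.2,0,0,0],[0,0,0,0,0,0,0]]]}}

```text
time_s: 17.1
ee_pos: [454.3, 269.3, 22.3]
ee_rot: [-179.8, -0.5, 9.5]
force: [0.1, 0.4, -0.7]
gripper_width: 41.4
```

Call:
{"fn": "move_arm", "kwargs": {"increments": [[[0,0,0,0.4,0,0,0],[0,0,0,0.4,0,0,0],[0,0,0,0,0,0,0]]]}}

```text
time_s: 17.48
ee_pos: [455.3, 269.8, 22.2]
ee_rot: [-179.8, -0.8, 9.5]
force: [-0.1, 0.4, -1.2]
gripper_width: 41.8
```

Call:
{"fn": "move_arm", "kwargs": {"increments": [[[0.8,0,0,0,0,0,0],[0.8,0,0,0,0,0,0],[0.8,0,0,0,0,0,0],[1,0,0,0,0,0,0],[1,0,0,-1,0,0,0],[1,0,0,-3,0,0,0],[1,0,0,-5,0,0,0],[1,0,0,-5,0,0,0],[1,0,0,-5,0,0,0],[1,0,0,-5,0,0,0],[1,0,0,0,0,0,0]]]}}

```text
time_s: 18.85
ee_pos: [452.3, 267.7, 271.1]
ee_rot: [-179.8, -0.7, 9.5]
force: [0.4, 0.4, -0.1]
gripper_width: 91.2
```

Run:
```python
from h import *
c=grab('wrist')
plan(596,-50,320,99.6)
P=cloud(c)
for lo,hi in((8,16),(44,54)):
  m=(P[...,2]>lo)&(P[...,2]<hi)&(abs(P[...,0]-455)<40)&(abs(P[...,1]-265)<120); q=P[m];print(len(q),q.mean(0).round(1),cv2.minAreaRect(q[:,:2].astype(np.float32)))
```

```text
t 18.9 pos [451.1 267.1 268.7] [-179.9   -0.5    9.5] F [-0.4  0.3 -0.7] w 91.5 j6 109.9
10 rows of [-1.498  3.147 -0.518] [ 0.0005 -0.0008 -0.1572]  total [ 9.09 33.65 -5.12] [ 0.005 -0.008 -1.572]
2982 [456.  263.1  12.1] ((454.0400390625, 270.7763977050781), (36.145591735839844, 213.41746520996094), 9.516914367675781)
140 [454.8 269.9  49.4] ((454.46490478515625, 270.51727294921875), (23.33793830871582, 66.02071380615234), 9.690146446228027)
```

Call:
{"fn": "move_arm", "kwargs": {"increments": [[[1,-1.6,3.2,-0.5,0,0,-0.157],[1,-1.6,3.2,-0.5,0,0,-0.157],[1,-1.6,3.2,-0.5,0,0,-0.157],[1,-1.6,3.2,-0.5,0,0,-0.157],[1,-1.6,3.2,-0.5,0,0,-0.157],[1,-1.6,3.2,-0.5,0,0,-0.157],[1,-1.6,3.2,-0.5,0,0,-0.157],[1,-1.6,3.2,-0.5,0,0,-0.157],[1,-1.6,3.2,-0.5,0,0,-0.157],[1,-1.6,3.2,-0.5,0,0,-0.157],[1,0,0,0,0,0,0],[1,0,0,0,0,0,0]]]}}

```text
time_s: 20.4
ee_pos: [577.5, -34.7, 297.3]
ee_rot: [-178.1, -0.3, 102.4]
force: [-1.0, 0.5, 0.4]
gripper_width: 91.3
```

Run:
```python
from h import *
c=grab('wrist');im=c['color'].copy()
y=np.array([-.1668,.986,0]);o=np.array([595.9,-24,50])
for k in(-63,-21,21,63):
    x=np.array([.986,.1668,0])
    q=[o+y*(k+a)+x*b for a,b in((-9.5,-9.5),(9.5,-9.5),(9.5,9.5),(-9.5,9.5))]
    print(np.round(o+y*k,1)[:2],pix(c,[o+y*k]).round(1))
    cv2.polylines(im,[np.round(pix(c,q)*16).astype(np.int32)],True,(255,0,0),1,cv2.LINE_AA,4)
u=pix(c,[o])[0]; x0=int(max(0,u[0]-130));y0=int(max(0,u[1]-90)); print(x0,y0)
save('w4',im[y0:y0+190,x0:x0+260],3)
plan(413,-272,150,123.5)
```

```text
[606.4 -86.1] [[270.1 202.9]]
[599.4 -44.7] [[272. 175.]]
[592.4  -3.3] [[274.  145.5]]
[585.4  38.1] [[276.1 114.5]]
142 70
t 20.45 pos [577.4 -34.7 297.3] [-178.1   -0.3  102.5] F [0.1 0.2 0.4] w 91.3 j6 -16.8
6 rows of [-2.706 -3.938  2.519] [-0.0054 -0.0019 -0.0612]  total [-19.7  -20.67  15.33] [-0.032 -0.011 -0.367]
```

View pics/w4.png

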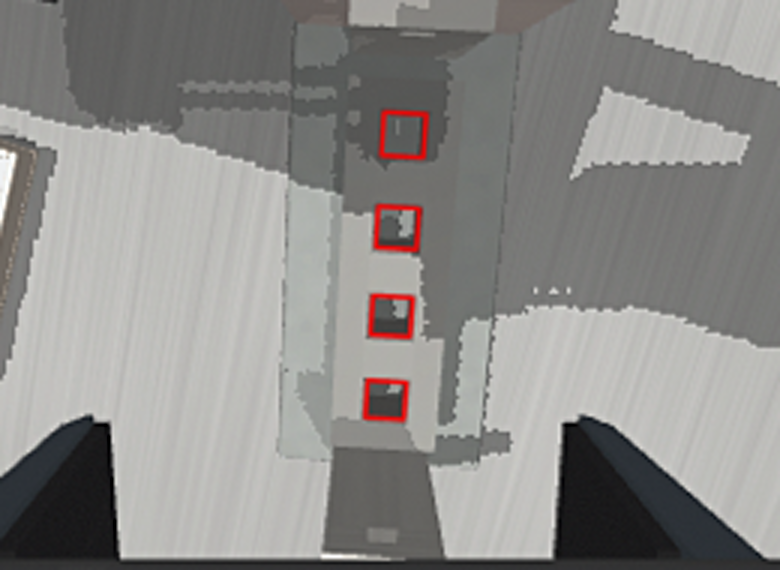

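The predicted well squares, drawn in red, lie on the four real wells. In the crop they run from (404,135) down to (385,400), so the mixer pose is good. On to the tubes.

Call:
{"fn": "move_arm", "kwargs": {"increments": [[[1,-2.7,-3.94,1,-0.005,0,-0.061],[1,-2.7,-3.94,2,-0.005,0,-0.061],[1,-2.7,-3.94,2.5,-0.005,0,-0.061],[1,-2.7,-3.94,2.5,-0.005,0,-0.061],[1,-2.7,-3.94,2.5,-0.005,0,-0.061],[1,-2.7,-3.94,2.5,-0.005,0,-0.061],[1,0,0,0,0,0,0],[1,0,0,0,0,0,0]]]}}

```text
time_s: 21.45
ee_pos: [405.2, -269.1, 166.9]
ee_rot: [179.9, -0.7, 124.2]
force: [0.3, 0.3, -0.2]
gripper_width: 91.2
```

Run:
```python
from h import *
plan(413.3,-272,81,123.5)
```

```text
t 21.45 pos [ 405.2 -269.1  166.9] [179.9  -0.7 124.2] F [ 0.3  0.3 -0.2] w 91.2 j6 -69.6
2 rows of [-0.385  0.248  4.293] [ 0.0009 -0.0061  0.0064]  total [-0.8   0.49  8.58] [ 0.002 -0.012  0.013]
```

Call:
{"fn": "move_arm", "kwargs": {"increments": [[[0.5,-0.8,0.5,1,0,-0.012,0.013],[0.5,0,0,2,0,0,0],[0.5,0,0,2,0,0,0],[0.5,0,0,1.6,0,0,0],[0.5,0,0,0,0,0,0],[0.5,0,0,0,0,0,0]]]}}

```text
time_s: 22.2
ee_pos: [421.6, -268.5, 100.7]
ee_rot: [179.6, 0.5, 123.9]
force: [-0.0, 0.9, -0.2]
gripper_width: 45.6
```

Run:
```python
from h import *
plan(413.3,-272,81,123.5)
```

```text
t 22.2 pos [ 421.6 -268.5  100.7] [179.6   0.5 123.9] F [-0.   0.9 -0.2] w 45.6 j6 -67.9
1 rows of [ 0.192 -0.897  1.965] [0.0064 0.0088 0.0063]  total [ 0.19 -0.9   1.96] [0.006 0.009 0.006]
```

Call:
{"fn": "move_arm", "kwargs": {"increments": [[[0.5,0.15,-0.75,0.5,0.006,0.009,0.006],[0.5,0,0,0,0,0,0],[0.5,0,0,0.8,0,0,0],[0.5,0,0,0.4,0,0,0],[0.5,0,0,0,0,0,0]]]}}

```text
time_s: 22.82
ee_pos: [415.1, -272.1, 83.9]
ee_rot: [179.9, 0.1, 123.5]
force: [-0.3, -0.3, 0.6]
gripper_width: 45.6
```

Run:
```python
from h import *
plan(413.3,-272,81,123.5)
```

```text
t 22.825 pos [ 415.1 -272.1   83.9] [1.799e+02 1.000e-01 1.235e+02] F [-0.3 -0.3  0.6] w 45.6 j6 -68.1
1 rows of [ 0.107 -0.143  0.292] [ 0.0012  0.0022 -0.0003]  total [ 0.11 -0.14  0.29] [ 0.001  0.002 -0.   ]
```

Call:
{"fn": "move_arm", "kwargs": {"increments": [[[0.5,0.1,-0.14,0.25,0,0,0],[0,0,0,0,0,0,0],[0,0,0,0,0,0,0],[0,0,0,0,0,0,0],[0,0,0,0,0,0,0],[0,0,0,0,0,0,0]]], "force": 15}}

```text
time_s: 23.58
ee_pos: [413.5, -272.2, 81.5]
ee_rot: [179.9, 0.2, 123.5]
force: [-0.3, -0.0, -0.2]
gripper_width: 19.4
```

Call:
{"fn": "move_arm", "kwargs": {"increments": [[[0,0,0,-1.5,0,0,0],[0,0,0,-2,0,0,0],[0,0,0,-2.5,0,0,0],[0,0,0,-2.5,0,0,0],[0,0,0,-2.5,0,0,0],[0,0,0,-2,0,0,0],[0,0,0,-1,0,0,0],[0,0,0,0,0,0,0]]]}}

```text
time_s: 24.58
ee_pos: [413.5, -272.2, 232.5]
ee_rot: [179.8, 0.5, 123.5]
force: [-0.5, 0.9, -0.9]
gripper_width: 19.0
```

Run:
```python
from h import *
plan(585.4,38.1,240,99.6,maxmm=50)
```

```text
t 24.575 pos [ 413.5 -272.2  232.5] [179.8   0.5 123.5] F [-0.5  0.9 -0.9] w 19.0 j6 -68.2
8 rows of [ 2.728  3.496 -0.097] [0.0007 0.001  0.0521]  total [16.39 31.46 -0.77] [0.005 0.008 0.417]
```

Call:
{"fn": "move_arm", "kwargs": {"increments": [[[0,2.73,3.5,-0.15,0,0,0.052],[0,2.73,3.5,-0.15,0,0,0.052],[0,2.73,3.5,-0.15,0,0,0.052],[0,2.73,3.5,-0.15,0,0,0.052],[0,2.73,3.5,-0.15,0,0,0.052],[0,2.73,3.5,-0.15,0,0,0.052],[0,2.73,3.5,-0.15,0,0,0.052],[0,1.5,2,0,0,0,0.04],[0,0.5,0.7,0,0,0,0.01],[0,0,0,0,0,0,0],[0,0,0,0,0,0,0]]]}}

```text
time_s: 25.95
ee_pos: [579.7, 34.0, 232.8]
ee_rot: [-179.3, 0.2, 98.9]
force: [-0.0, 0.1, 0.2]
gripper_width: 19.3
```

Run:
```python
from h import *
plan(585.4,38.1,145,99.6,maxmm=50)
```

```text
t 25.95 pos [579.7  34.  232.8] [-179.3    0.2   98.9] F [-0.   0.1  0.2] w 19.3 j6 -6.4
2 rows of [0.166 0.351 4.388] [-0.0057  0.0015 -0.0065]  total [0.34 0.73 8.77] [-0.011  0.003 -0.013]
```

Call:
{"fn": "move_arm", "kwargs": {"increments": [[[0,0.3,0.65,1,-0.011,0.003,-0.012],[0,0,0,1.5,0,0,0],[0,0,0,2,0,0,0],[0,0,0,2,0,0,0],[0,0,0,1,0,0,0],[0,0,0,0.4,0,0,0],[0,0,0,0,0,0,0],[0,0,0,0,0,0,0]]]}}

```text
time_s: 26.95
ee_pos: [583.8, 35.3, 148.8]
ee_rot: [-179.9, 0.0, 99.4]
force: [0.3, 0.2, 0.5]
gripper_width: 19.5
```

Run:
```python
from h import *
plan(585.4,38.1,145,99.6,maxmm=50)
```

```text
t 26.95 pos [583.8  35.3 148.8] [-179.9    0.    99.4] F [0.3 0.2 0.5] w 19.5 j6 -7.1
1 rows of [0.247 0.199 0.381] [-0.001   0.0003 -0.0031]  total [0.25 0.2  0.38] [-0.001  0.    -0.003]
```

Call:
{"fn": "move_arm", "kwargs": {"increments": [[[0,0.25,0.2,0.4,0,0,0],[0,0,0,0,0,0,0],[0,0,0,0.5,0,0,0],[0,0,0,0,0,0,0]]]}}

```text
time_s: 27.45
ee_pos: [586.2, 38.5, 140.3]
ee_rot: [179.9, 0.0, 99.4]
force: [-0.0, 0.0, -0.8]
gripper_width: 19.4
```

Run:
```python
from h import *
c=grab('wrist');save('w5',c['color'],1.2)
plan(585.4,38.1,82,99.6,maxmm=50)
```

```text
t 27.5 pos [586.4  38.5 140.6] [179.9   0.   99.4] F [-0.2 -1.3 -0.5] w 19.1 j6 -6.8
2 rows of [-0.01  -0.058  2.932] [ 0.001   0.0003 -0.0014]  total [-0.02 -0.12  5.86] [ 0.002  0.001 -0.003]
```

View pics/w5.png

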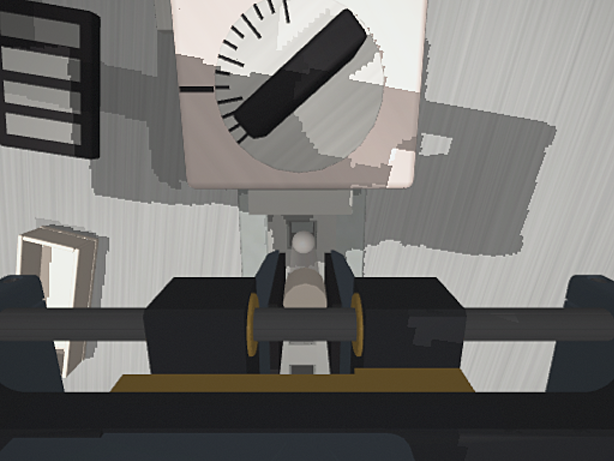

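The tube's round bottom at (303,240) is over its dark well, and the index line at (197,89) is still on the 40 mark. Inserting.

Call:
{"fn": "move_arm", "kwargs": {"increments": [[[0,0,-0.1,1,0,0,0],[0,0,0,1.3,0,0,0],[0,0,0,1.3,0,0,0],[0,0,0,0.8,0,0,0],[0,0,0,0.4,0,0,0],[0,0,0,0.2,0,0,0],[0,0,0,0,0,0,0]]]}}

```text
time_s: 28.38
ee_pos: [585.1, 38.0, 86.3]
ee_rot: [180.0, 0.0, 99.4]
force: [-0.2, 0.7, -1.1]
gripper_width: 19.7
```

Call:
{"fn": "move_arm", "kwargs": {"increments": [[[0,0,0,0.2,0,0,0],[0,0,0,0.1,0,0,0],[0.5,0,0,0,0,0,0],[0.5,0,0,0,0,0,0],[0.5,0,0,0,0,0,0],[0.5,0,0,-1,0,0,0],[0.5,0,0,-3,0,0,0],[0.5,0,0,-4,0,0,0],[0.5,0,0,-4,0,0,0],[0.5,0,0,-1,0,0,0],[0.5,0,0,0,0,0,0]]]}}

```text
time_s: 29.75
ee_pos: [585.2, 38.4, 220.0]
ee_rot: [179.8, 0.0, 99.4]
force: [-0.2, -1.0, -0.1]
gripper_width: 45.7
```

Run:
```python
from h import *
c=grab('wrist'); 
P=cloud(c); m=(P[...,2]>100)&(P[...,2]<125)&(np.hypot(P[...,0]-585,P[...,1]-38)<25); q=P[m]; print(len(q),q[:,2].max(),np.median(q,0))
plan(437,-306.7,165,123.5)
```

```text
340 111.76719208868712 [587.30295227  40.62853432 109.55270875]
t 29.8 pos [585.   38.3 219.5] [179.9   0.   99.4] F [-0.   0.1 -0.5] w 45.6 j6 -6.8
7 rows of [-3.925 -3.657  0.776] [ 0.0003  0.0002 -0.06  ]  total [-31.61 -20.27   5.42] [ 0.002  0.001 -0.42 ]
```

Call:
{"fn": "move_arm", "kwargs": {"increments": [[[0.5,-3.93,-3.66,0.5,0,0,-0.06],[0.5,-3.93,-3.66,0.6,0,0,-0.06],[0.5,-3.93,-3.66,0.8,0,0,-0.06],[0.5,-3.93,-3.66,0.8,0,0,-0.06],[0.5,-3.93,-3.66,0.8,0,0,-0.06],[0.5,-3.93,-3.66,0.8,0,0,-0.06],[0.5,-2.6,-2.4,0.5,0,0,-0.045],[0.5,-0.8,-0.7,0,0,0,-0.015],[0.5,0,0,0,0,0,0],[0.5,0,0,0,0,0,0]]]}}

```text
time_s: 31.05
ee_pos: [431.8, -302.2, 154.4]
ee_rot: [-179.4, -1.3, 124.4]
force: [0.2, -0.1, -0.4]
gripper_width: 45.7
```

Run:
```python
from h import *
plan(437.1,-306.7,81,123.5)
```

```text
t 31.05 pos [ 431.8 -302.2  154.4] [-179.4   -1.3  124.4] F [ 0.2 -0.1 -0.4] w 45.7 j6 -70.5
2 rows of [-0.396  0.125  3.663] [-0.0055 -0.0113  0.0082]  total [-0.84  0.27  7.32] [-0.011 -0.023  0.016]
```

Call:
{"fn": "move_arm", "kwargs": {"increments": [[[0.5,-0.7,0.2,0.5,-0.01,-0.02,0.016],[0.5,0,0,0,0,0,0],[0.5,0,0,1.5,0,0,0],[0.5,0,0,1.8,0,0,0],[0.5,0,0,1,0,0,0],[0.5,0,0,0.5,0,0,0],[0.5,0,0,0,0,0,0],[0.5,0,0,0,0,0,0]]]}}

```text
time_s: 32.05
ee_pos: [438.7, -304.0, 98.2]
ee_rot: [180.0, -0.1, 123.7]
force: [-0.1, 0.3, 0.0]
gripper_width: 45.6
```

Run:
```python
from h import *
plan(437.1,-306.7,81,123.5)
```

```text
t 32.05 pos [ 438.7 -304.    98.2] [ 1.800e+02 -1.000e-01  1.237e+02] F [-0.1  0.3  0. ] w 45.6 j6 -69.7
1 rows of [-0.138 -0.283  1.723] [ 0.0004 -0.0011  0.0033]  total [-0.14 -0.28  1.72] [ 0.    -0.001  0.003]
```

Call:
{"fn": "move_arm", "kwargs": {"increments": [[[0.5,-0.13,-0.28,0.5,0,0,0],[0.5,0,0,0.6,0,0,0],[0.5,0,0,0.3,0,0,0],[0.5,0,0,0.1,0,0,0],[0,0,0,0,0,0,0],[0,0,0,0,0,0,0],[0,0,0,0,0,0,0],[0,0,0,0,0,0,0],[0,0,0,0,0,0,0]]]}}

```text
time_s: 33.17
ee_pos: [437.4, -307.3, 83.1]
ee_rot: [179.9, 0.0, 123.7]
force: [0.8, -0.8, -1.1]
gripper_width: 19.7
```

Call:
{"fn": "move_arm", "kwargs": {"increments": [[[0,0,0,-1.5,0,0,0],[0,0,0,-2,0,0,0],[0,0,0,-2.5,0,0,0],[0,0,0,-2.5,0,0,0],[0,0,0,-2.5,0,0,0],[0,0,0,-2,0,0,0],[0,0,0,-1,0,0,0],[0,0,0,0,0,0,0]]]}}

```text
time_s: 34.17
ee_pos: [437.9, -307.5, 234.5]
ee_rot: [179.8, 0.4, 123.7]
force: [-0.8, 0.6, -0.8]
gripper_width: 19.7
```

Run:
```python
from h import *
plan(592.4,-3.3,240,99.6,maxmm=50)
```

```text
t 34.175 pos [ 437.9 -307.5  234.5] [179.8   0.4 123.7] F [-0.8  0.6 -0.8] w 19.7 j6 -70.0
7 rows of [ 3.114  3.75  -0.081] [0.0007 0.0009 0.06  ]  total [16.74 29.73 -0.56] [0.005 0.006 0.42 ]
```

Call:
{"fn": "move_arm", "kwargs": {"increments": [[[0,3.11,3.75,-0.15,0,0,0.06],[0,3.11,3.75,-0.15,0,0,0.06],[0,3.11,3.75,-0.15,0,0,0.06],[0,3.11,3.75,-0.15,0,0,0.06],[0,3.11,3.75,-0.15,0,0,0.06],[0,3.11,3.75,-0.15,0,0,0.06],[0,2,2.5,0,0,0,0.04],[0,0.8,1.1,0,0,0,0.02],[0,0,0,0,0,0,0],[0,0,0,0,0,0,0]]]}}

```text
time_s: 35.42
ee_pos: [593.1, -1.3, 233.7]
ee_rot: [-179.4, 0.0, 98.7]
force: [-0.7, -0.2, 0.3]
gripper_width: 19.7
```

Run:
```python
from h import *
plan(592.4,-3.3,145,99.6,maxmm=50)
```

```text
t 35.425 pos [593.1  -1.3 233.7] [-179.4    0.    98.7] F [-0.7 -0.2  0.3] w 19.7 j6 -9.9
2 rows of [-0.093 -0.016  4.435] [-0.005   0.0002 -0.0077]  total [-0.19 -0.01  8.87] [-0.01   0.    -0.015]
```

Call:
{"fn": "move_arm", "kwargs": {"increments": [[[0,-0.1,0,1,-0.01,0,-0.015],[0,0,0,1.5,0,0,0],[0,0,0,2,0,0,0],[0,0,0,2,0,0,0],[0,0,0,1.2,0,0,0],[0,0,0,0.6,0,0,0],[0,0,0,0,0,0,0],[0,0,0,0,0,0,0]]]}}

```text
time_s: 36.42
ee_pos: [590.3, -5.6, 145.1]
ee_rot: [-179.9, 0.0, 99.4]
force: [-0.7, 0.1, -0.3]
gripper_width: 19.5
```

Run:
```python
from h import *
plan(592.4,-3.3,140,99.6,maxmm=50)
```

```text
t 36.425 pos [590.3  -5.6 145.1] [-179.9    0.    99.4] F [-0.7  0.1 -0.3] w 19.5 j6 -11.0
1 rows of [0.189 0.249 0.506] [-0.0016  0.0004 -0.003 ]  total [0.19 0.25 0.51] [-0.002  0.    -0.003]
```

Last time the same correction landed within 1 mm, so I'll correct, settle and check.

Call:
{"fn": "move_arm", "kwargs": {"increments": [[[0,0.18,0.23,0.3,0,0,0],[0,0,0,0,0,0,0],[0,0,0,0.3,0,0,0],[0,0,0,0,0,0,0]]]}}

```text
time_s: 36.92
ee_pos: [593.2, -3.1, 140.0]
ee_rot: [179.9, 0.1, 99.4]
force: [-0.3, -0.1, -1.1]
gripper_width: 19.0
```

Call:
{"fn": "move_arm", "kwargs": {"increments": [[[0,0,-0.08,1,0,0,0],[0,0,0,1.3,0,0,0],[0,0,0,1.3,0,0,0],[0,0,0,0.8,0,0,0],[0,0,0,0.4,0,0,0],[0,0,0,0.2,0,0,0],[0,0,0,0,0,0,0]]]}}

```text
time_s: 37.8
ee_pos: [592.1, -3.8, 85.7]
ee_rot: [-180.0, 0.1, 99.5]
force: [-0.2, 0.1, -0.0]
gripper_width: 19.6
```

Call:
{"fn": "move_arm", "kwargs": {"increments": [[[0,0,0,0.1,0,0,0],[0,0,0,0,0,0,0],[0.5,0,0,0,0,0,0],[0.5,0,0,0,0,0,0],[0.5,0,0,0,0,0,0],[0.5,0,0,-1,0,0,0],[0.5,0,0,-3,0,0,0],[0.5,0,0,-4,0,0,0],[0.5,0,0,-4,0,0,0],[0.5,0,0,-1,0,0,0],[0.5,0,0,0,0,0,0]]]}}

```text
time_s: 39.17
ee_pos: [592.2, -3.2, 221.3]
ee_rot: [179.9, 0.1, 99.4]
force: [-0.1, 0.8, -1.0]
gripper_width: 45.6
```

Run:
```python
from h import *
c=grab('wrist'); 
P=cloud(c)
for x,y in((585,38),(592.4,-3.3)):
  m=(P[...,2]>95)&(P[...,2]<125)&(np.hypot(P[...,0]-x,P[...,1]-y)<20); q=P[m]; print(len(q),np.median(q,0))
plan(459.5,-341.2,165,123.5)
```

```text
355 [587.21946904  40.1769995  109.56029111]
353 [5.95185345e+02 2.08719607e-01 1.09514649e+02]
t 39.225 pos [592.   -3.2 220.8] [1.799e+02 1.000e-01 9.940e+01] F [-0.1  0.1  0.6] w 45.5 j6 -10.8
7 rows of [-3.905 -3.413  0.797] [ 0.0001  0.0002 -0.06  ]  total [-31.17 -18.62   5.58] [ 0.001  0.001 -0.42 ]
```

Call:
{"fn": "move_arm", "kwargs": {"increments": [[[0.5,-3.95,-3.4,0.5,0,0,-0.06],[0.5,-3.95,-3.4,0.6,0,0,-0.06],[0.5,-3.95,-3.4,0.8,0,0,-0.06],[0.5,-3.95,-3.4,0.8,0,0,-0.06],[0.5,-3.95,-3.4,0.8,0,0,-0.06],[0.5,-3.95,-3.4,0.8,0,0,-0.06],[0.5,-2.8,-2.2,0.3,0,0,-0.04],[0.5,-1.2,-0.6,0,0,0,-0.01],[0.5,0,0,0,0,0,0],[0.5,0,0,0,0,0,0]]]}}

```text
time_s: 40.48
ee_pos: [460.2, -343.2, 156.6]
ee_rot: [-179.3, -1.4, 123.8]
force: [-0.3, 0.7, 0.5]
gripper_width: 45.6
```

Run:
```python
from h import *
plan(459.5,-341.2,81.5,123.5)
```

```text
t 40.475 pos [ 460.2 -343.2  156.6] [-179.3   -1.4  123.8] F [-0.3  0.7  0.5] w 45.6 j6 -71.5
2 rows of [0.032 0.056 3.756] [-0.0058 -0.0124  0.0031]  total [0.02 0.13 7.51] [-0.012 -0.025  0.006]
```

Call:
{"fn": "move_arm", "kwargs": {"increments": [[[0.5,0,0.1,0.5,-0.012,-0.024,0.006],[0.5,0,0,0,0,0,0],[0.5,0,0,1.5,0,0,0],[0.5,0,0,1.8,0,0,0],[0.5,0,0,1,0,0,0],[0.5,0,0,0.5,0,0,0],[0.5,0,0,0,0,0,0],[0.5,0,0,0,0,0,0]]]}}

```text
time_s: 41.48
ee_pos: [463.0, -338.1, 101.4]
ee_rot: [179.9, -0.1, 123.8]
force: [-0.3, -0.2, -0.7]
gripper_width: 45.8
```

Run:
```python
from h import *
plan(459.5,-341.2,81.5,123.5)
```

```text
t 41.475 pos [ 463.  -338.1  101.4] [ 1.799e+02 -1.000e-01  1.238e+02] F [-0.3 -0.2 -0.7] w 45.8 j6 -71.2
1 rows of [-0.064 -0.466  1.991] [ 0.0013 -0.0011  0.0057]  total [-0.06 -0.47  1.99] [ 0.001 -0.001  0.006]
```

Call:
{"fn": "move_arm", "kwargs": {"increments": [[[0.5,-0.06,-0.45,0.6,0,0,0.006],[0.5,0,0,0.7,0,0,0],[0.5,0,0,0.4,0,0,0],[0.5,0,0,0.1,0,0,0],[0,0,0,0,0,0,0],[0,0,0,0,0,0,0],[0,0,0,0,0,0,0],[0,0,0,0,0,0,0],[0,0,0,0,0,0,0]]]}}

```text
time_s: 42.6
ee_pos: [459.8, -341.8, 83.2]
ee_rot: [179.9, 0.1, 123.4]
force: [0.1, 0.5, -0.5]
gripper_width: 19.7
```

Call:
{"fn": "move_arm", "kwargs": {"increments": [[[0,0,0,-1.5,0,0,0],[0,0,0,-2,0,0,0],[0,0,0,-2.5,0,0,0],[0,0,0,-2.5,0,0,0],[0,0,0,-2.5,0,0,0],[0,0,0,-2,0,0,0],[0,0,0,-1,0,0,0],[0,0,0,0,0,0,0]]]}}

```text
time_s: 43.6
ee_pos: [460.0, -342.2, 234.6]
ee_rot: [179.8, 0.4, 123.4]
force: [0.5, 0.2, 0.2]
gripper_width: 19.2
```

Run:
```python
from h import *
plan(599.4,-44.7,240,99.6,maxmm=50)
```

```text
t 43.6 pos [ 460.  -342.2  234.6] [179.8   0.4 123.4] F [0.5 0.2 0.2] w 19.2 j6 -71.3
7 rows of [ 3.12   3.507 -0.079] [0.0008 0.0009 0.0595]  total [17.14 28.04 -0.54] [0.006 0.006 0.416]
```

Call:
{"fn": "move_arm", "kwargs": {"increments": [[[0,3.12,3.5,-0.15,0,0,0.06],[0,3.12,3.5,-0.15,0,0,0.06],[0,3.12,3.5,-0.15,0,0,0.06],[0,3.12,3.5,-0.15,0,0,0.06],[0,3.12,3.5,-0.15,0,0,0.06],[0,3.12,3.5,-0.15,0,0,0.06],[0,2,2.3,0,0,0,0.03],[0,0.8,1.0,0,-0.005,0,0.01],[0,0,0,0,0,0,0],[0,0,0,0,0,0,0]]]}}

```text
time_s: 44.85
ee_pos: [598.6, -44.5, 234.8]
ee_rot: [-179.8, 0.0, 99.6]
force: [-0.7, 0.2, 0.1]
gripper_width: 19.8
```

Run:
```python
from h import *
plan(599.4,-44.7,145,99.6,maxmm=50)
```

```text
t 44.85 pos [598.6 -44.5 234.8] [-179.8    0.    99.6] F [-0.7  0.2  0.1] w 19.8 j6 -14.9
2 rows of [-0.015  0.05   4.488] [-0.0017  0.0001  0.0001]  total [-0.03  0.11  8.98] [-0.003  0.     0.   ]
```

Call:
{"fn": "move_arm", "kwargs": {"increments": [[[0,0,0.1,1,-0.003,0,0],[0,0,0,1.5,0,0,0],[0,0,0,2,0,0,0],[0,0,0,2,0,0,0],[0,0,0,1.3,0,0,0],[0,0,0,0.7,0,0,0],[0,0,0,0,0,0,0],[0,0,0,0,0,0,0]]]}}

```text
time_s: 45.85
ee_pos: [596.8, -48.2, 144.0]
ee_rot: [-179.9, 0.0, 99.3]
force: [0.3, 0.2, -0.2]
gripper_width: 19.4
```

Run:
```python
from h import *
plan(599.4,-44.7,140,99.6,maxmm=50)
```

```text
t 45.85 pos [596.8 -48.2 144. ] [-179.9    0.    99.3] F [ 0.3  0.2 -0.2] w 19.4 j6 -15.0
1 rows of [0.302 0.31  0.398] [-0.0026  0.0004 -0.0046]  total [0.3  0.31 0.4 ] [-0.003  0.    -0.005]
```

Call:
{"fn": "move_arm", "kwargs": {"increments": [[[0,0.28,0.28,0.2,0,0,-0.004],[0,0,0,0,0,0,0],[0,0,0,0.2,0,0,0],[0,0,0,0,0,0,0]]]}}

```text
time_s: 46.35
ee_pos: [600.3, -44.6, 141.2]
ee_rot: [180.0, 0.1, 99.6]
force: [-0.2, -0.2, -0.7]
gripper_width: 19.2
```

Call:
{"fn": "move_arm", "kwargs": {"increments": [[[0,0,-0.09,1,0,0,0],[0,0,0,1.3,0,0,0],[0,0,0,1.3,0,0,0],[0,0,0,0.8,0,0,0],[0,0,0,0.4,0,0,0],[0,0,0,0.2,0,0,0],[0,0,0,0,0,0,0]]]}}

```text
time_s: 47.22
ee_pos: [598.7, -44.9, 86.6]
ee_rot: [-179.9, 0.0, 99.6]
force: [0.0, 0.6, -0.1]
gripper_width: 19.3
```

Call:
{"fn": "move_arm", "kwargs": {"increments": [[[0,0,0,0.15,0,0,0],[0,0,0,0,0,0,0],[0.5,0,0,0,0,0,0],[0.5,0,0,0,0,0,0],[0.5,0,0,0,0,0,0],[0.5,0,0,-1,0,0,0],[0.5,0,0,-3,0,0,0],[0.5,0,0,-4,0,0,0],[0.5,0,0,-4,0,0,0],[0.5,0,0,-1,0,0,0],[0.5,0,0,0,0,0,0]]]}}

```text
time_s: 48.6
ee_pos: [599.1, -44.8, 222.0]
ee_rot: [179.9, 0.1, 99.6]
force: [0.3, -0.5, -0.5]
gripper_width: 45.5
```

Run:
```python
from h import *
c=grab('wrist'); 
P=cloud(c)
for x,y in((592.4,-3.3),(599.4,-44.7)):
  m=(P[...,2]>95)&(P[...,2]<125)&(np.hypot(P[...,0]-x,P[...,1]-y)<20); q=P[m]; print(len(q),np.median(q,0))
plan(482.8,-377,165,123.5)
```

```text
355 [595.55472948  -0.76995216 109.43641001]
351 [601.88816038 -42.08551117 109.37582061]
t 48.65 pos [599.  -44.7 221.5] [1.80e+02 1.00e-01 9.96e+01] F [-0.3 -0.2  0.6] w 45.6 j6 -14.9
7 rows of [-3.901 -3.172  0.809] [ 0.      0.0002 -0.0596]  total [-30.82 -17.     5.68] [ 0.     0.001 -0.417]
```

Call:
{"fn": "move_arm", "kwargs": {"increments": [[[0.5,-3.92,-3.17,0.3,0,0,-0.06],[0.5,-3.92,-3.17,0.4,0,0,-0.06],[0.5,-3.92,-3.17,0.8,0,0,-0.06],[0.5,-3.92,-3.17,0.9,0,0,-0.06],[0.5,-3.92,-3.17,0.9,0,0,-0.06],[0.5,-3.92,-3.17,0.9,0,0,-0.06],[0.5,-2.7,-2.1,0.3,0,0,-0.04],[0.5,-1.1,-0.6,0,-0.01,-0.02,-0.01],[0.5,0,0,0,0,0,0],[0.5,0,0,0,0,0,0]]]}}

```text
time_s: 49.9
ee_pos: [480.8, -376.3, 157.7]
ee_rot: [-179.9, -0.3, 124.0]
force: [-0.0, 0.0, 0.3]
gripper_width: 45.5
```

Run:
```python
from h import *
plan(482.8,-377,81.5,123.5)
```

```text
t 49.9 pos [ 480.8 -376.3  157.7] [-179.9   -0.3  124. ] F [-0.   0.   0.3] w 45.5 j6 -73.2
2 rows of [-0.1    0.069  3.808] [-0.0005 -0.0025  0.0045]  total [-0.21  0.14  7.62] [-0.001 -0.005  0.009]
```

Call:
{"fn": "move_arm", "kwargs": {"increments": [[[0.5,-0.15,0.1,0.5,0,-0.005,0.008],[0.5,0,0,0,0,0,0],[0.5,0,0,1.5,0,0,0],[0.5,0,0,1.8,0,0,0],[0.5,0,0,1.1,0,0,0],[0.5,0,0,0.5,0,0,0],[0.5,0,0,0,0,0,0],[0.5,0,0,0,0,0,0]]]}}

```text
time_s: 50.9
ee_pos: [483.7, -373.8, 100.7]
ee_rot: [-180.0, 0.0, 123.7]
force: [-0.4, -0.7, -0.1]
gripper_width: 45.9
```

Run:
```python
from h import *
plan(482.8,-377,81.5,123.5)
```

```text
t 50.9 pos [ 483.7 -373.8  100.7] [-180.     0.   123.7] F [-0.4 -0.7 -0.1] w 45.9 j6 -72.5
1 rows of [-0.221 -0.251  1.922] [-0.0005  0.0002  0.0042]  total [-0.22 -0.25  1.92] [-0.     0.     0.004]
```

Call:
{"fn": "move_arm", "kwargs": {"increments": [[[0.5,-0.2,-0.24,0.6,0,0,0.004],[0.5,0,0,0.7,0,0,0],[0.5,0,0,0.3,0,0,0],[0.5,0,0,0.1,0,0,0],[0,0,0,0,0,0,0],[0,0,0,0,0,0,0],[0,0,0,0,0,0,0],[0,0,0,0,0,0,0],[0,0,0,0,0,0,0]]]}}

```text
time_s: 52.02
ee_pos: [483.3, -377.5, 83.7]
ee_rot: [180.0, 0.1, 123.5]
force: [-1.0, -0.2, -0.8]
gripper_width: 19.3
```

Call:
{"fn": "move_arm", "kwargs": {"increments": [[[0,0,0,-1.5,0,0,0],[0,0,0,-2,0,0,0],[0,0,0,-2.5,0,0,0],[0,0,0,-2.5,0,0,0],[0,0,0,-2.5,0,0,0],[0,0,0,-2,0,0,0],[0,0,0,-1,0,0,0],[0,0,0,0,0,0,0]]]}}

```text
time_s: 53.02
ee_pos: [483.5, -377.7, 235.3]
ee_rot: [179.9, 0.5, 123.5]
force: [0.6, 0.1, 0.7]
gripper_width: 19.7
```

Run:
```python
from h import *
plan(606.4,-86.1,240,99.6,maxmm=50)
```

```text
t 53.025 pos [ 483.5 -377.7  235.3] [179.9   0.5 123.5] F [0.6 0.1 0.7] w 19.7 j6 -72.5
7 rows of [ 3.134  3.257 -0.077] [0.0006 0.0012 0.0596]  total [17.53 26.34 -0.57] [0.004 0.008 0.417]
```

Call:
{"fn": "move_arm", "kwargs": {"increments": [[[0,3.13,3.26,-0.3,0,0,0.06],[0,3.13,3.26,-0.2,0,0,0.06],[0,3.13,3.26,-0.15,0,0,0.06],[0,3.13,3.26,-0.15,0,0,0.06],[0,3.13,3.26,-0.15,0,0,0.06],[0,3.13,3.26,-0.15,0,0,0.06],[0,2,2.2,0,0,0,0.03],[0,0.8,0.9,0,-0.005,0,0.01],[0,0,0,0,0,0,0],[0,0,0,0,0,0,0]]]}}

```text
time_s: 54.28
ee_pos: [606.3, -85.6, 236.6]
ee_rot: [-179.8, 0.1, 99.7]
force: [0.2, -0.2, 0.7]
gripper_width: 19.7
```

Run:
```python
from h import *
plan(606.4,-86.1,145,99.6,maxmm=50)
```

```text
t 54.275 pos [606.3 -85.6 236.6] [-1.798e+02  1.000e-01  9.970e+01] F [ 0.2 -0.2  0.7] w 19.7 j6 -18.7
2 rows of [-0.023  0.017  4.579] [-0.0021  0.0006  0.0006]  total [-0.04  0.04  9.16] [-0.004  0.001  0.001]
```

Call:
{"fn": "move_arm", "kwargs": {"increments": [[[0,0,0.05,1,-0.004,0,0],[0,0,0,1.5,0,0,0],[0,0,0,2,0,0,0],[0,0,0,2,0,0,0],[0,0,0,1.4,0,0,0],[0,0,0,0.8,0,0,0],[0,0,0,0,0,0,0],[0,0,0,0,0,0,0]]]}}

```text
time_s: 55.28
ee_pos: [603.9, -89.4, 143.4]
ee_rot: [-179.9, 0.1, 99.4]
force: [-0.3, 0.2, 0.0]
gripper_width: 19.4
```

Run:
```python
from h import *
plan(606.4,-86.1,140,99.6,maxmm=50)
```

```text
t 55.275 pos [603.9 -89.4 143.4] [-1.799e+02  1.000e-01  9.940e+01] F [-0.3  0.2  0. ] w 19.4 j6 -18.8
1 rows of [0.283 0.296 0.337] [-0.0025  0.0012 -0.0037]  total [0.28 0.3  0.34] [-0.003  0.001 -0.004]
```

Call:
{"fn": "move_arm", "kwargs": {"increments": [[[0,0.27,0.25,0.2,0,0,-0.003],[0,0,0,0,0,0,0],[0,0,0,0.1,0,0,0],[0,0,0,0,0,0,0]]]}}

```text
time_s: 55.78
ee_pos: [607.1, -86.0, 141.8]
ee_rot: [180.0, 0.1, 99.6]
force: [-1.1, -0.4, -0.3]
gripper_width: 19.4
```

Call:
{"fn": "move_arm", "kwargs": {"increments": [[[0,0,-0.08,1,0,0,0],[0,0,0,1.3,0,0,0],[0,0,0,1.3,0,0,0],[0,0,0,0.8,0,0,0],[0,0,0,0.4,0,0,0],[0,0,0,0.2,0,0,0],[0,0,0,0,0,0,0]]]}}

```text
time_s: 56.65
ee_pos: [605.9, -86.6, 87.4]
ee_rot: [-179.9, 0.1, 99.6]
force: [0.3, -0.3, 0.2]
gripper_width: 19.5
```

Call:
{"fn": "move_arm", "kwargs": {"increments": [[[0,0,0,0.17,0,0,0],[0,0,0,0,0,0,0],[0.5,0,0,0,0,0,0],[0.5,0,0,0,0,0,0],[0.5,0,0,0,0,0,0],[0.5,0,0,-1,0,0,0],[0.5,0,0,-3,0,0,0],[0.5,0,0,-4,0,0,0],[0.7,0,0,-4,0,0,0],[1,0,0,-4,0,0,0],[1,0,0,0,0,0,0]]]}}

```text
time_s: 58.02
ee_pos: [606.5, -86.0, 255.2]
ee_rot: [179.8, 0.2, 99.6]
force: [-0.6, 0.3, -0.3]
gripper_width: 72.6
```

Run:
```python
from h import *
c=grab('wrist'); 
P=cloud(c)
for x,y in((585.4,38.1),(592.4,-3.3),(599.4,-44.7),(606.4,-86.1)):
  m=(P[...,2]>95)&(P[...,2]<125)&(np.hypot(P[...,0]-x,P[...,1]-y)<20); q=P[m]; print(len(q),np.median(q,0))
a=grab('scene');P=cloud(a);m=(P[...,2]>5)&(P[...,2]<60)&(abs(P[...,0]-455)<100)&(abs(P[...,1]-270)<140);q=P[m];print(len(q),cv2.minAreaRect(q[:,:2].astype(np.float32)))
plan(448,220,290,9.6)
```

```text
375 [587.51316715  38.60736412 109.53038436]
307 [595.67610241  -1.36739468 109.55213477]
285 [602.23249221 -42.92845328 109.60817877]
284 [608.70030984 -83.01123278 109.51340404]
182 ((421.3158264160156, 259.29693603515625), (280.329833984375, 101.215576171875), 59.55043411254883)
t 58.125 pos [604.6 -85.7 251.1] [-179.8    0.    99.6] F [-0.5  0.1 -0.3] w 80.9 j6 -18.7
10 rows of [ 1.818 -2.915 -0.386] [-0.0002  0.0003  0.1571]  total [ 32.75 -10.36  -3.88] [-0.002  0.003  1.571]
```

All four caps stand at 109.5 mm, so every tube is home. Moving over to the bar for a look.

Call:
{"fn": "move_arm", "kwargs": {"increments": [[[1,2.1,-3.2,-0.45,0,0,0.157],[1,2.1,-3.2,-0.45,0,0,0.157],[1,2.1,-3.2,-0.45,0,0,0.157],[1,2.1,-3.2,-0.45,0,0,0.157],[1,2.1,-3.2,-0.45,0,0,0.157],[1,2.1,-3.2,-0.45,0,0,0.157],[1,2.1,-3.2,-0.45,0,0,0.157],[1,2.1,-3.2,-0.45,0,0,0.157],[1,2.1,-3.2,-0.45,0,0,0.157],[1,2.1,-3.2,-0.45,0,0,0.157],[1,0,0,0,0,0,0],[1,0,0,0,0,0,0]]]}}

```text
time_s: 59.62
ee_pos: [448.2, 232.6, 278.4]
ee_rot: [179.8, 2.5, 6.6]
force: [-0.5, -0.1, -0.2]
gripper_width: 91.5
```

Run:
```python
from h import *
c=grab('wrist');save('w6',c['color'],1.2)
P=cloud(c)
for lo,hi in((8,16),(44,54)):
  m=(P[...,2]>lo)&(P[...,2]<hi)&(abs(P[...,0]-455)<100)&(P[...,1]>160)&(P[...,1]<400); q=P[m];print(len(q),q.mean(0).round(1),cv2.minAreaRect(q[:,:2].astype(np.float32)))
plan(454,270,100,9.6)
```

```text
3261 [451.2 253.6  12.2] ((450.27191162109375, 269.33331298828125), (198.9035186767578, 213.7848663330078), 2.4719936847686768)
206 [477.8 241.   49.7] ((484.8373107910156, 228.58238220214844), (49.838809967041016, 170.67855834960938), 36.134700775146484)
t 59.675 pos [448.2 232.6 278.5] [179.8   2.5   6.5] F [-0.3  0.  -0.6] w 91.4 j6 109.0
4 rows of [ 0.389 -0.915  4.452] [ 0.0004  0.0108 -0.0133]  total [ 1.77 -3.7  17.78] [ 0.002  0.043 -0.053]
```

View pics/w6.png

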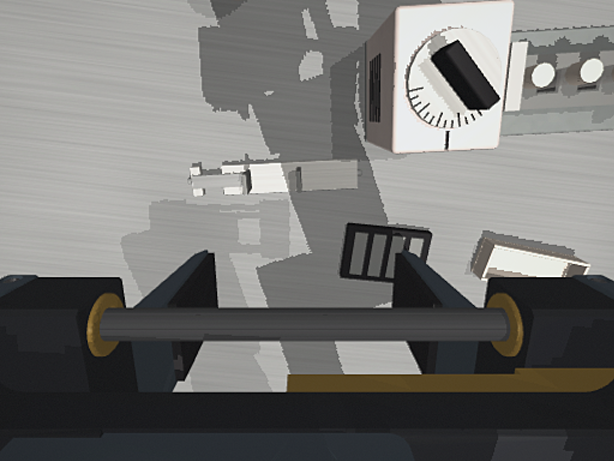

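The bar lies from (190,178) to (358,175), tabs up at (250,178) and (298,178). I'll measure it within that region.

Run:
```python
from h import *
c=load('wrist');P=cloud(c)
r=np.zeros((384,512),bool); r[int(150/1.2):int(202/1.2),int(180/1.2):int(370/1.2)]=1
for lo,hi in((6,18),(40,54)):
  m=r&(P[...,2]>lo)&(P[...,2]<hi); q=P[m];print(len(q),q.mean(0).round(1),[np.round(x,1) for x in cv2.minAreaRect(q[:,:2].astype(np.float32))])
plan(454,270,100,9.6)
```

```text
3038 [456.3 263.5  12.1] [array([454.2, 270.4]), array([ 36.4, 215.1]), np.float64(9.4)]
156 [454.7 272.5  48.8] [array([454.4, 270.4]), array([23.8, 65.7]), np.float64(9.0)]
t 59.675 pos [448.2 232.6 278.5] [179.8   2.5   6.5] F [-0.3  0.  -0.6] w 91.4 j6 109.0
4 rows of [ 0.389 -0.915  4.452] [ 0.0004  0.0108 -0.0133]  total [ 1.77 -3.7  17.78] [ 0.002  0.043 -0.053]
```

Call:
{"fn": "move_arm", "kwargs": {"increments": [[[1,0.7,-1.8,1,0,0.02,-0.026],[1,0.7,-1.8,2,0,0.02,-0.026],[1,0,0,3,0,0,0],[1,0,0,3,0,0,0],[1,0,0,3,0,0,0],[1,0,0,2,0,0,0],[1,0,0,1,0,0,0],[1,0,0,0,0,0,0],[1,0,0,0,0,0,0]]]}}

```text
time_s: 60.8
ee_pos: [455.6, 261.0, 123.9]
ee_rot: [179.8, 0.2, 9.3]
force: [-0.3, -1.1, 0.3]
gripper_width: 91.3
```

Run:
```python
from h import *
plan(454.3,270.4,60,9.5)
```

```text
t 60.8 pos [455.6 261.  123.9] [179.8   0.2   9.3] F [-0.3 -1.1  0.3] w 91.3 j6 109.4
2 rows of [ 0.021 -0.486  3.195] [ 0.0019  0.0016 -0.0017]  total [ 0.05 -0.98  6.39] [ 0.004  0.003 -0.003]
```

Call:
{"fn": "move_arm", "kwargs": {"increments": [[[1,0,-0.9,1,0.004,0.003,-0.003],[1,0,0,1,0,0,0],[1,0,0,1.8,0,0,0],[1,0,0,1.5,0,0,0],[1,0,0,0.5,0,0,0],[1,0,0,0,0,0,0],[1,0,0,0,0,0,0]]]}}

```text
time_s: 61.68
ee_pos: [455.0, 271.9, 64.3]
ee_rot: [-179.9, -0.2, 9.6]
force: [0.0, 0.4, 0.4]
gripper_width: 91.2
```

Run:
```python
from h import *
plan(454.3,270.4,20,9.5)
```

```text
t 61.675 pos [455.  271.9  64.3] [-179.9   -0.2    9.6] F [0.  0.4 0.4] w 91.2 j6 110.0
1 rows of [-0.11   0.147  4.434] [-0.0017 -0.0038  0.0017]  total [-0.11  0.15  4.43] [-0.002 -0.004  0.002]
```

Call:
{"fn": "move_arm", "kwargs": {"increments": [[[1,-0.1,0.1,1,0,-0.004,0],[1,0,0,1.4,0,0,0],[1,0,0,1,0,0,0],[1,0,0,0.4,0,0,0],[1,0,0,0,0,0,0],[1,0,0,0,0,0,0]]]}}

```text
time_s: 62.42
ee_pos: [454.5, 270.9, 24.0]
ee_rot: [-179.9, -0.0, 9.6]
force: [0.5, 0.5, 0.4]
gripper_width: 91.3
```

Run:
```python
from h import *
plan(454.3,270.4,20,9.5)
```

```text
t 62.425 pos [454.5 270.9  24. ] [-179.9   -0.     9.6] F [0.5 0.5 0.4] w 91.3 j6 109.8
1 rows of [-0.026  0.046  0.4  ] [-0.002  -0.0003  0.0016]  total [-0.03  0.05  0.4 ] [-0.002 -0.     0.002]
```

Call:
{"fn": "move_arm", "kwargs": {"increments": [[[1,0,0.04,0.2,0,0,0],[0,0,0,0,0,0,0],[0,0,0,0,0,0,0],[0,0,0,0,0,0,0],[0,0,0,0,0,0,0],[0,0,0,0,0,0,0],[0,0,0,0,0,0,0],[0,0,0,0,0,0,0],[0,0,0,0,0,0,0],[0,0,0,0,0,0,0],[0,0,0,0,0,0,0]]], "force": 30}}

```text
time_s: 63.8
ee_pos: [455.0, 270.6, 22.8]
ee_rot: [-179.9, -0.1, 9.6]
force: [0.5, -0.8, -0.2]
gripper_width: 41.7
```

Call:
{"fn": "move_arm", "kwargs": {"increments": [[[0,0,0,-1,0,0,0],[0,0,0,-2,0,0,0],[0,0,0,-3,0,0,0],[0,0,0,-4,0,0,0],[0,0,0,-4,0,0,0],[0,0,0,-4,0,0,0],[0,0,0,-4,0,0,0],[0,0,0,-2,0,0,0],[0,0,0,0,0,0,0]]]}}

```text
time_s: 64.92
ee_pos: [453.4, 269.9, 274.0]
ee_rot: [-179.8, -0.2, 9.6]
force: [0.3, 0.2, -1.4]
gripper_width: 41.8
```

Run:
```python
from h import *
plan(596.5,-24,265,9.6,maxmm=40)
```

```text
t 64.925 pos [453.4 269.9 274. ] [-179.8   -0.2    9.6] F [ 0.3  0.2 -1.4] w 41.8 j6 109.8
9 rows of [1.022 3.485 0.095] [-0.0004 -0.0003  0.    ]  total [ 9.2  31.36  0.82] [-0.004 -0.003  0.   ]
```

Call:
{"fn": "move_arm", "kwargs": {"increments": [[[0,1.02,3.48,-0.05,0,0,0],[0,1.02,3.48,0,0,0,0],[0,1.02,3.48,0,0,0,0],[0,1.02,3.48,0,0,0,0],[0,1.02,3.48,0,0,0,0],[0,1.02,3.48,0,0,0,0],[0,1.02,3.48,0,0,0,0],[0,1.02,3.48,0,0,0,0],[0,0.7,2.2,0,0,0,0],[0,0.2,0.8,0,0,0,0],[0,0,0,0,0,0,0],[0,0,0,0,0,0,0]]]}}

```text
time_s: 66.42
ee_pos: [591.2, -26.0, 259.4]
ee_rot: [-179.5, 1.2, 9.8]
force: [-0.1, 0.9, -0.8]
gripper_width: 41.6
```

Run:
```python
from h import *
c=grab('wrist');save('w7',c['color'],1.2)
plan(596.5,-24,170,9.6,maxmm=40)
```

```text
t 66.475 pos [591.2 -25.9 259.5] [-179.5    1.2    9.9] F [-1.2 -0.8 -1.3] w 41.6 j6 76.4
3 rows of [ 0.226 -0.018  2.98 ] [-0.0027  0.0069  0.0014]  total [ 0.74 -0.03  8.93] [-0.008  0.021  0.004]
```

View pics/w7.png

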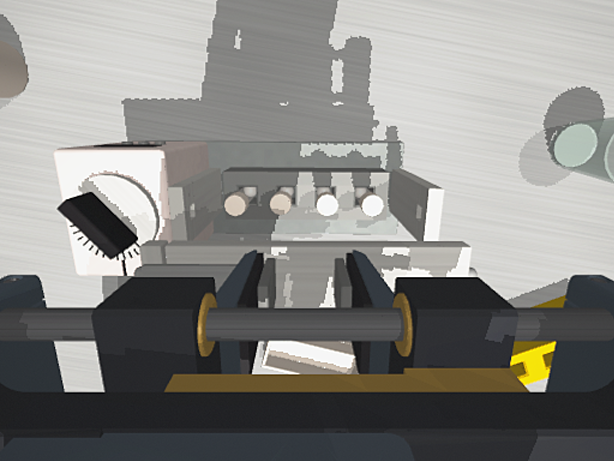

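All four caps stand in the wells at (235,205) to (372,205), and the bar is held level and parallel to the row. I'll fine-tune its position above the cheeks before lowering it.

Call:
{"fn": "move_arm", "kwargs": {"increments": [[[0,0.5,0,0.5,-0.008,0.02,0.004],[0,0,0,0.5,0,0,0],[0,0,0,1.5,0,0,0],[0,0,0,2,0,0,0],[0,0,0,1.2,0,0,0],[0,0,0,0.5,0,0,0],[0,0,0,0,0,0,0],[0,0,0,0,0,0,0]]]}}

```text
time_s: 67.47
ee_pos: [595.5, -23.0, 193.5]
ee_rot: [180.0, -0.0, 9.7]
force: [0.1, 0.9, -0.9]
gripper_width: 41.6
```

Run:
```python
from h import *
plan(596.5,-24,175,9.6,maxmm=40)
```

```text
t 67.475 pos [595.5 -23.  193.5] [180.   -0.    9.7] F [ 0.1  0.9 -0.9] w 41.6 j6 76.9
1 rows of [0.077 0.113 1.849] [ 0.     -0.0004  0.0026]  total [0.08 0.11 1.85] [ 0.    -0.     0.003]
```

Call:
{"fn": "move_arm", "kwargs": {"increments": [[[0,0.07,0.1,0.6,0,0,0.002],[0,0,0,0.7,0,0,0],[0,0,0,0.3,0,0,0],[0,0,0,0,0,0,0]]]}}

```text
time_s: 67.97
ee_pos: [597.0, -24.1, 177.2]
ee_rot: [180.0, -0.1, 9.6]
force: [-0.2, -0.5, -0.9]
gripper_width: 41.5
```

Call:
{"fn": "move_arm", "kwargs": {"increments": [[[0,-0.03,0,0.7,0,0,0],[0,0,0,0.9,0,0,0],[0,0,0,0.9,0,0,0],[0,0,0,0.5,0,0,0],[0,0,0,0.2,0,0,0],[0,0,0,0,0,0,0]]]}}

```text
time_s: 68.72
ee_pos: [596.5, -24.0, 142.6]
ee_rot: [180.0, -0.1, 9.6]
force: [0.7, -0.1, -0.2]
gripper_width: 41.7
```

Run:
```python
from h import *
plan(596.5,-24,138.5,9.6,maxmm=40)
```

```text
t 68.725 pos [596.5 -24.  142.6] [ 1.8e+02 -1.0e-01  9.6e+00] F [ 0.7 -0.1 -0.2] w 41.7 j6 77.0
1 rows of [-0.003 -0.005  0.407] [ 0.0002 -0.0014  0.0004]  total [-0.   -0.01  0.41] [ 0.    -0.001  0.   ]
```

Call:
{"fn": "move_arm", "kwargs": {"increments": [[[0,0,0,0.3,0,0,0],[0,0,0,0.05,0,0,0],[0,0,0,0,0,0,0]]]}}

```text
time_s: 69.1
ee_pos: [597.0, -24.1, 139.4]
ee_rot: [180.0, -0.2, 9.6]
force: [-0.5, 0.8, -0.2]
gripper_width: 41.4
```

Lower 0.8 mm more, then open partway so the tabs spring out gently.

Call:
{"fn": "move_arm", "kwargs": {"increments": [[[0,0,0,0.08,0,0,0],[0.6,0,0,0,0,0,0],[0.6,0,0,0,0,0,0],[0.8,0,0,0,0,0,0],[0.8,0,0,0,0,0,0],[1,0,0,0,0,0,0],[1,0,0,0,0,0,0],[1,0,0,0,0,0,0]]]}}

```text
time_s: 70.1
ee_pos: [597.6, -24.1, 139.6]
ee_rot: [179.9, -0.3, 9.6]
force: [-0.3, 0.6, 0.0]
gripper_width: 91.3
```

Call:
{"fn": "move_arm", "kwargs": {"increments": [[[1,0,0,-1,0,0,0],[1,0,0,-3,0,0,0],[1,0,0,-5,0,0,0],[1,0,0,-5,0,0,0],[1,0,0,-4,0,0,0],[1,0,0,0,0,0,0],[1,0,0,0,0,0,0]]]}}

```text
time_s: 70.97
ee_pos: [596.4, -24.0, 328.4]
ee_rot: [179.9, -0.4, 9.6]
force: [-0.5, -0.1, -0.5]
gripper_width: 91.0
```

Run:
```python
from h import *
c=grab('wrist');P=cloud(c); print(monitor.state()['ee_pos'])
def rect(m): q=P[m]; return len(q),q.mean(0).round(1),[np.round(x,1) for x in cv2.minAreaRect(q[:,:2].astype(np.float32))]
o=np.array([595.9,-24]);d=P[...,:2]-o; Y=d@[-.1668,.986];X=d@[.986,.1668]
b=(abs(X)<24)&(abs(Y)<96)
print('strip',rect(b&(P[...,2]>118)&(P[...,2]<134)))
print('tabs',rect(b&(abs(Y)<45)&(P[...,2]>155)&(P[...,2]<172)))
tb=b&(abs(Y)<45)&(P[...,2]>155)&(P[...,2]<172); print('tab Y',Y[tb].min(),Y[tb].max(),P[...,2][tb].max())
g=(P[...,2]>174)&(P[...,2]<190)&(np.hypot(P[...,0]-570,P[...,1]-130)<40);print('grip',rect(g))
m=b&(P[...,2]>118)&(P[...,2]<134)
for a,e in((-90,-50),(-20,20),(40,90)): k=m&(Y>a)&(Y<e); print(k.sum(),np.median(P[...,2][k]) if k.any() else None)
s=grab('scene');save('a9',s['color'][150:270,230:380],5)
```

```text
[596.47292147 -24.02539954 328.57520599]
strip (3841, array([598.3, -28.8, 128.2]), [array([596.3, -23.9]), array([ 36.2, 191.9]), np.float64(9.6)])
tabs (213, array([597. , -24.1, 164.3]), [array([596.3, -24. ]), array([23.7, 62.9]), np.float64(9.6)])
tab Y -31.503592946972315 31.39275647097834 167.4808363040909
grip (628, array([571. , 129.5, 180.5]), [array([569.8, 130. ]), array([51.4, 12.7]), np.float64(50.0)])
908 128.1238704435793
924 127.87933416739051
861 130.0746014706266
```

View pics/a9.png

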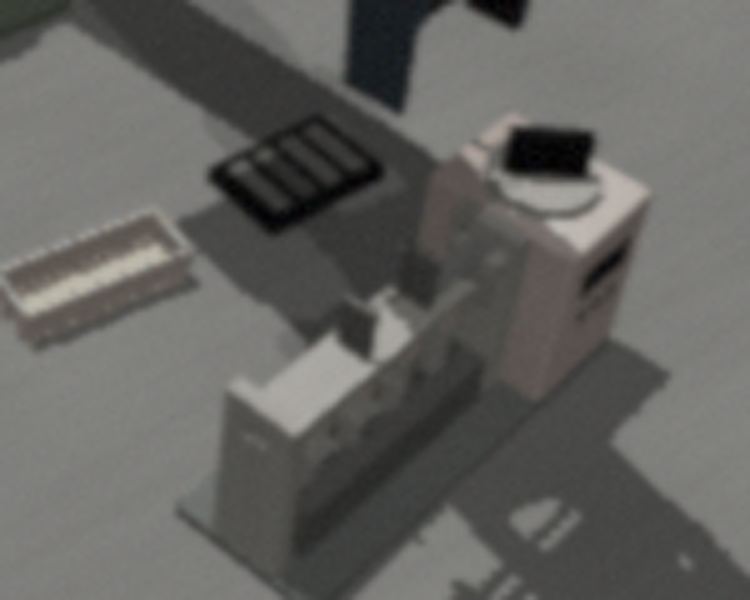

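The bar is seated: 62.9 mm over the tabs (plunger about 3 mm), strip top at 128 mm, centred on the row. The ring reads about 40° and the arm is clear, so I'm handing in.

```bash
python3 -c "
from h import *
print(job.job_done())"
```

```text
the job is handed in; nothing more can be done
None
```

I finished the job and handed it in at about 71 s of robot time; the hand-in reports no verdict.

**What I did**
- I turned the ring from about 105° to 40°.
- I squeezed the bar out and set it on the clear bench near the bottle.
- I moved all four tubes from the yellow holder into the four wells.
- I put the bar back between the cheeks with the tabs up.

**Last checks**

| Item | Reading |
|---|---|
| Tubes | Cap tops at 109.5 mm, against 110 mm for fully home. Measured before the bar went back on. |
| Bar position | Strip top at 128 mm, the seated height. Within about 1 mm of the seat point and in line with the row. |
| Bar spring | 62.9 mm over the tabs, so the plunger is in about 3 mm. |
| Ring | 40.0° to 40.4° from the grip's angle. |
| Arm | Clear above the mixer, with the fingertips at 328 mm. |

- **Small disagreement:** the tube caps measured 2 to 4 mm off the well centres. I put that down to camera bias; the limit is 9 mm.
- **Bar height:** the sprung end of the strip read 130 mm, about 2 mm higher than the rest. I did not follow this up.
- **Not checked:** I did not remeasure the beaker, bottle, trough and cassette at the end. I never touched them knowingly, and the trough and cassette looked in place in the last picture.
- **Knock to the bar:** when I returned for it, the bar was where I had left it.

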